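# Stand the weighted kit cases on the valet tray

### The job

Set out the valet tray: stand every long slim thing (atomizer, trimmer, comb case) upright in the white caddy, and stand every dark wooden kit case upright on the open part of the aluminium tray. Each kit case has a weight hidden near one end: lift it to judge by its tilt which end is heavy, and stand it with the heavy end down. Leave the cologne bottle and the beard brush where they are.

Things in the scene. Friction and masses are not known exactly. Their poses are not given: they have to be found in the camera images.
- tray: brushed aluminium tray on the dresser, 200 (x) x 400 (y) x 12 mm high, floor and rim 4 mm thick; origin at the centre of its underside, floor 4 mm above it; fixed
- caddy: white stoneware caddy fixed on the tray towards its -y end: open-topped, 56 (x) x 128 (y) x 95 mm high, walls and floor 4 mm, two inner walls across make three compartments in a row along y, each about 48 (x) x 37 (y) mm and 91 deep; origin at the centre of its underside (on the tray floor), z up
- slot0 (a point): centre of the floor of the caddy's compartment 0 (0 at -y, 2 at +y); the rim is 91 mm above; axes as the caddy's
- slot1 (a point): centre of the floor of the caddy's compartment 1 (0 at -y, 2 at +y); the rim is 91 mm above; axes as the caddy's
- slot2 (a point): centre of the floor of the caddy's compartment 2 (0 at -y, 2 at +y); the rim is 91 mm above; axes as the caddy's
- case_a_mid (a point): centre of a closed dark wood kit case (up to three, alike), 130 long (x) x 50 (y) x 44 thick (z) mm, 0.31 to 0.43 kg, lying flat at the start, long axis roughly along world y. May be absent. A hidden fixed weight puts its centre of mass some 30 mm from here along its +x or -x: found only by lifting. Gripped lightly (4-6 N) near the light end and lifted, it swings down between the fingers
- case_b_mid (a point): centre of a closed dark wood kit case (up to three, alike), 130 long (x) x 50 (y) x 44 thick (z) mm, 0.31 to 0.43 kg, lying flat at the start, long axis roughly along world y. May be absent. A hidden fixed weight puts its centre of mass some 30 mm from here along its +x or -x: found only by lifting. Gripped lightly (4-6 N) near the light end and lifted, it swings down between the fingers
- case_c_mid (a point): centre of a closed dark wood kit case (up to three, alike), 130 long (x) x 50 (y) x 44 thick (z) mm, 0.31 to 0.43 kg, lying flat at the start, long axis roughly along world y. May be absent. A hidden fixed weight puts its centre of mass some 30 mm from here along its +x or -x: found only by lifting. Gripped lightly (4-6 N) near the light end and lifted, it swings down between the fingers
- atomizer_mid (a point): centre of the slim travel atomizer, brushed aluminium with a black ring; square bar 140 long (x) x 24 x 24 mm, 90 g, balanced at its middle, lying on the dresser at the start (this point 12 mm up); either end may go down. May be absent
- trimmer_mid (a point): centre of the slim black trimmer with a steel tip; square bar 150 long (x) x 24 x 24 mm, 100 g, balanced at its middle, lying on the dresser at the start (this point 12 mm up); either end may go down. May be absent
- comb_case_mid (a point): centre of the wooden comb case with a brass band; square bar 160 long (x) x 24 x 24 mm, 80 g, balanced at its middle, lying on the dresser at the start (this point 12 mm up); either end may go down. May be absent
- bottle_mid (a point): centre (55 mm up) of the chunky amber glass cologne bottle with a black cap, 36 (x) x 70 (y) x 115 mm tall, standing on the tray behind the caddy, at the far edge; bystander
- brush_mid (a point): centre of the wooden beard brush, 110 x 42 x 40 mm, lying on the dresser beside the tray on the +y side; bystander
Things that resemble listed ones, but are neither listed nor needed, are in the scene too. What is shaped like the part that bears case_c_mid but blue or yellow is not meant. What is shaped like the part that bears trimmer_mid but red is not meant.

How it is judged:
By the outcome, as a careful person would: the job done as asked, in the order asked, and still so for the second after the job is handed in, with the robot touching nothing.
Of case_a, case_b, case_c only 2 to 3 are there at a start; the rules pass over those that are not, and their reading is None.
Of atomizer, trimmer, comb_case only 1 to 3 are there at a start; the rules pass over those that are not, and their reading is None.
At some moment in a run one of case_a, case_b, case_c, atomizer, trimmer, comb_case may be knocked a few centimetres aside while the robot is not near it.
Once in a run the grip may slacken for a moment while it holds something.
It also fails if it takes over 210 s, if anything falls off the work surface, if the arm or the gripper's body presses on something with over 40 N, if the wrist force passes 120 N, or if a joint passes its speed limit or range.

### The arm

A 6-joint arm with a two-finger parallel gripper is mounted at the origin on the work surface. World frame = base frame: x ahead of the robot, y to its left, z up, the work surface at z = 0. Lengths are in m, angles in rad, forces in N, time in s.
With the tool pointing down it reaches from about 0.325 to 0.9 m from the base axis. Payload 6.1 kg.
Tool frame: the origin (TCP) lies on the centre line of the jaws, within the pads' length; the fingertips stand 22 mm ahead of it and the grasp point (between the pads) lies 3 mm ahead of it; z points along the fingers, y is the line along which they close (so a half turn about z gives the same grasp; the last joint's range is limited). The gripper opens to 85 mm and grips with 20 to 120 N. Pads are 22 mm wide; open, the fingers measure 114 mm over their backs; the gripper's body (76 mm by 85 mm) begins 54 mm behind the grasp point. The pads swing forward as they close: fully open they stand 13 mm farther back than shut.
Start: joints at [-1.4, 0.22, 1.526, -0, 1.395, -0.126], TCP at [0.183, -0.598, 0.253] pointing down, gripper open.
Joint ranges: [-2.98, 2.98], [-0.91, 2.08], [0.09, 2.57], [-1.24, 4.39], [0.2, 2.65], [-2.68, 2.68]. Speed limits (rad/s): [2.57, 2.57, 3.01, 3.14, 3.14, 3.14].

### API

Orientations are given as a rotation vector (axis times angle).
In Python, from station import env, cams gives the robot as it stands.
- The arm moves only by the shell command python3 -m inch 'ROWS' [FORCE]. ROWS is JSON, one flat list of numbers, 5 for each row, row after row: the shift along the tool's x, y, z in m, then the turn about the tool's z in rad, then the closure, from 0 (fully open) to 1 (shut). In form: [tx, ty, tz, twist, claw, tx, ty, tz, twist, claw, ...]. A call has 1 to 12 rows; each row is the pose to reach, as a shift and turn from the pose commanded when the call began, along the tool's axes at that moment; what a row does not reach only later rows make up. A row lasts 1/10 s, in which the tool goes at most 50 mm and 8.59 degrees, less where a joint would pass 70% of its speed; a pose out of reach is approached as far as the arm can. A call with a gripper value outside its range is refused whole. The fingers move at their own pace and stop on an object; FORCE is the grip in N (left out, the last holds). Time passes only in rows, so rows that repeat a pose let the fingers close. It gives the time, the measured TCP pose, the force, the opening and the grip force at its end, in the units of the state.
- env.state(): the state, without advancing time (a new reading comes with each control period).
- cams.get_image(name): name is "scene" or "top" or "wrist"; returns the picture (400x640x3 uint8, red, green, blue); there is no depth.
- cams.camera_params(name): a dict with "vertical_fov" (degrees; the focal length in pixels is half the picture's height over the tangent of half this angle, whatever the lens; pixels are square), "cx", "cy" (the principal point, pixels), "k1" (the pictures are not rectified: a ray, as slopes to the right and down, at radius r is drawn at 1 + k1 r^2 times it, then the intrinsics apply), "camera_from_world" (4x4, takes a point from world to camera coordinates). Camera axes: x right, y down, z forward; pixel columns grow to the right and rows downward; lengths in m; the calibration is good to about 2 mm. A picture is of the moment at which its call begins: read the wrist's pose just before it. camera_params takes no time and is no camera call; for the wrist camera it gives the pose at the moment of the call.
- env.job_done(): hands the job in; it is judged then, once.
The state is a dict: "time_s": time; "joint_positions": joint angles; "joint_velocities": joint speeds; "tau": joint torques, N m; "tool_pos": TCP position; "tcp_rot": TCP orientation; "force": force on the tool from outside, world axes, zero at the start; "wrist_torque": the same for the moment, N m; "gripper_width": finger opening in m; "finger_force": force on a finger pad.
Only numpy, scipy, OpenCV 4.12 (cv2) and the standard library are available. Lean on these libraries where they do the work, as an engineer would, in place of code of your own. Each camera call takes 0.05 s, during which the arm holds its last target. There are 200 camera calls.

## Working session

There is one attempt and no reset: what is moved stays moved. The work goes in short steps, Python scripts to look and compute and a shell command to move; the robot and the scene stay as the last step left them, time stands still between calls to the robot, and variables do not carry over. Pictures are saved under pics/ and viewed, at most 14 in all, crops included, and the job is handed in when it is done.

```bash
ls; mkdir -p pics
cat > h.py <<'E'
import numpy as np, cv2
from station import env, cams
from scipy.spatial.transform import Rotation as R
def snap(n,f,crop=None,scale=1):
    p=cams.camera_params(n); im=cams.get_image(n); b=im[:,:,::-1].copy()
    cv2.imwrite('pics/'+f+'_raw.png',b)
    np.save('pics/'+f+'.npy',np.array([p],dtype=object),allow_pickle=True)
    return im,p
def K(p):
    f=200/np.tan(np.radians(p['vertical_fov'])/2); return f,p['cx'],p['cy'],p['k1']
def ray(p,u,v):
    f,cx,cy,k=K(p); d=np.array([(u-cx)/f,(v-cy)/f]); s=d.copy()
    for _ in range(30): s=d/(1+k*(s@s))
    T=np.array(p['camera_from_world']); r=T[:3,:3].T
    return -r@T[:3,3], r@np.array([s[0],s[1],1])
def onz(p,u,v,z):
    o,d=ray(p,u,v); return o+d*(z-o[2])/d[2]
def proj(p,X):
    f,cx,cy,k=K(p); T=np.array(p['camera_from_world']); c=T[:3,:3]@np.array(X)+T[:3,3]
    s=c[:2]/c[2]; s=s*(1+k*(s@s)); return s*f+[cx,cy]
E
python3 - <<'E'
from h import *
for n in ['top','scene']:
    im,p=snap(n,n+'0'); print(n,K(p),np.round(ray(p,320,200),3).tolist())
a=cv2.imread('pics/top0_raw.png');cv2.imwrite('pics/top0.png',a)
print(env.state())
E
```

```text
pics
top (np.float64(435.1269091048715), 324.11144068303844, 194.32224512723363, 0.021011053090799866) [[0.395, 0.033, 1.309], [0.079, 0.0, -0.997]]
scene (np.float64(495.4791677051174), 321.1819016031931, 207.3698319915172, -0.14121334546584766) [[1.209, -0.654, 1.018], [-0.52, 0.51, -0.685]]
{'time_s': 0.1, 'joint_positions': array([-1.40009306e+00,  2.21156333e-01,  1.52749834e+00,  5.79502214e-06,
        1.39469909e+00, -1.26082781e-01]), 'joint_velocities': array([-0.00024413, -0.00154005, -0.00180422, -0.00062342, -0.00027827,
       -0.00123838]), 'tau': array([ 2.03412354e-03, -4.98245215e+01, -3.90545332e+01, -1.15865241e-04,
        5.71259487e-03, -5.14659078e-06]), 'tool_pos': array([ 0.18270188, -0.59717066,  0.25230211]), 'tcp_rot': array([-3.10532516e+00, -4.64219448e-01,  5.27248876e-05]), 'force': array([0.42998889, 0.32346143, 0.57384242]), 'wrist_torque': array([ 0.01162103, -0.00518917,  0.03307445]), 'finger_force': 0.0, 'gripper_width': 0.08558243497043197}
```

View pics/top0_raw.png

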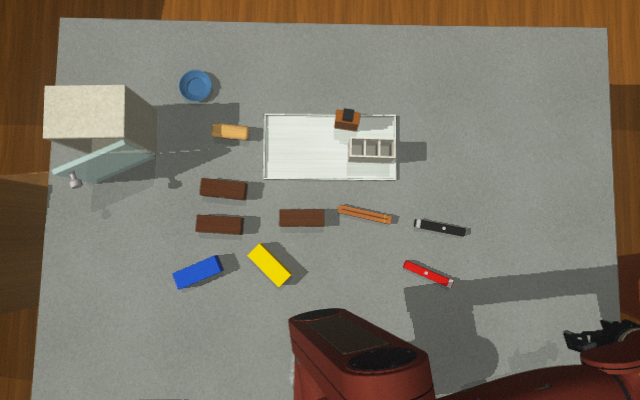

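View pics/scene0_raw.png

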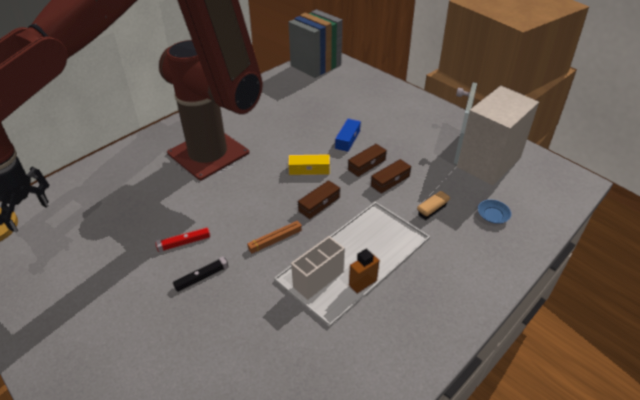

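The top view shows three dark cases at about (223,189), (219,225) and (302,218), the comb case at (365,214), and the trimmer at (440,227). The decoys are red, blue and yellow. The tray spans (264–397, 114–180) and the caddy is at (371,149). The arm hides the lower right, and the scene view shows something yellowish at its left edge (5,225), so I'll check that with the wrist camera.

```bash
cat >> h.py <<'E'
def rects(im,p,lo,hi,z,roi,amin=150):
    hsv=cv2.cvtColor(im,cv2.COLOR_RGB2HSV); m=cv2.inRange(hsv,np.array(lo),np.array(hi))
    x0,y0,x1,y1=roi; mm=np.zeros_like(m); mm[y0:y1,x0:x1]=m[y0:y1,x0:x1]
    mm=cv2.morphologyEx(mm,cv2.MORPH_CLOSE,np.ones((5,5)))
    out=[]
    for c in cv2.findContours(mm,cv2.RETR_EXTERNAL,cv2.CHAIN_APPROX_NONE)[0]:
        if cv2.contourArea(c)<amin: continue
        w=np.array([onz(p,*q[0],z)[:2] for q in c],np.float32)
        (cx,cy),_,_=r=cv2.minAreaRect(w); b=cv2.boxPoints(r)
        e=[b[1]-b[0],b[2]-b[1]]; e.sort(key=lambda v:-np.hypot(*v))
        a=np.degrees(np.arctan2(e[0][1],e[0][0]))%180
        out.append((round(float(cx),4),round(float(cy),4),round(float(np.hypot(*e[0])),3),round(float(np.hypot(*e[1])),3),round(a,1)))
    return out
def go(x,y,z=None,ang=None):
    "shift in tool axes to world point; twist so that tool y (jaw line) is perpendicular to long axis ang (deg)"
    s=env.state(); r=R.from_rotvec(s['tcp_rot']).as_matrix(); t=s['tool_pos']
    d=np.array([x-t[0],y-t[1],(t[2] if z is None else z)-t[2]])
    tw=None
    if ang is not None:
        # tool x axis along ang (mod 180); tool z down => positive twist lowers world heading
        h=np.degrees(np.arctan2(r[1,0],r[0,0])); tw=(h-ang+90)%180-90; tw=np.radians(tw)
    print('shift',np.round(r.T@d,4),'twist',tw,'q6',round(s['joint_positions'][5],2),'tcp',np.round(t,4),'t',s['time_s'])
E
python3 - <<'E'
from h import *
im=cv2.imread('pics/top0_raw.png')[:,:,::-1].copy(); p=np.load('pics/top0.npy',allow_pickle=True)[0]
for q in [(223,189),(302,218),(365,214),(440,227),(430,273),(347,120),(300,140)]: print(q,cv2.cvtColor(im[q[1]:q[1]+1,q[0]:q[0]+1],cv2.COLOR_RGB2HSV)[0,0])
print('cases',rects(im,p,(0,90,30),(15,255,125),.044,(180,170,335,245)))
print('comb',rects(im,p,(5,120,80),(20,255,255),.024,(330,195,405,235),80))
print('trim',rects(im,p,(0,0,0),(180,255,60),.024,(405,210,475,245),80))
for n,q,z in [('tray',(264,114),.012),('tray',(397,115),.012),('tray',(397,180),.012),('tray',(264,180),.012),('cad',(349,138),.099),('cad',(395,138),.099),('cad',(395,158),.099),('cad',(349,158),.099),('cap',(348,115),.119)]: print(n,q,np.round(onz(p,*q,z),3))
r=R.from_rotvec(env.state()['tcp_rot']).as_matrix();print(np.round(r,3))
a,b=snap('wrist','w0'); 
print(ray(b,320,200))
E
```

```text
(223, 189) [ 12 161  90]
(302, 218) [ 12 151  93]
(365, 214) [ 12 157 115]
(440, 227) [23 22 46]
(430, 273) [  1 226 209]
(347, 120) [17 35 51]
(300, 140) [ 48  11 227]
cases [(0.4198, 0.3251, 0.132, 0.049, np.float32(87.1)), (0.4431, 0.0881, 0.128, 0.044, np.float32(90.9)), (0.5241, 0.3186, 0.13, 0.05, np.float32(85.2))]
comb [(0.4577, -0.0971, 0.16, 0.024, np.float32(78.1))]
trim [(0.4202, -0.3286, 0.133, 0.024, np.float32(79.6))]
tray (264, 114) [0.757 0.208 0.012]
tray (397, 115) [ 0.761 -0.196  0.012]
tray (397, 180) [ 0.562 -0.196  0.012]
tray (264, 180) [0.555 0.203 0.012]
cad (349, 138) [ 0.668 -0.045  0.099]
cad (395, 138) [ 0.67  -0.175  0.099]
cad (395, 158) [ 0.613 -0.175  0.099]
cad (349, 158) [ 0.611 -0.046  0.099]
cap (348, 115) [ 0.728 -0.04   0.119]
[[ 0.956  0.292 -0.   ]
 [ 0.292 -0.956  0.002]
 [ 0.    -0.002 -1.   ]]
(array([ 0.24654819, -0.57769892,  0.37118634]), array([-0.24211451, -0.07837831, -0.96718153]))
```

View pics/w0_raw.png

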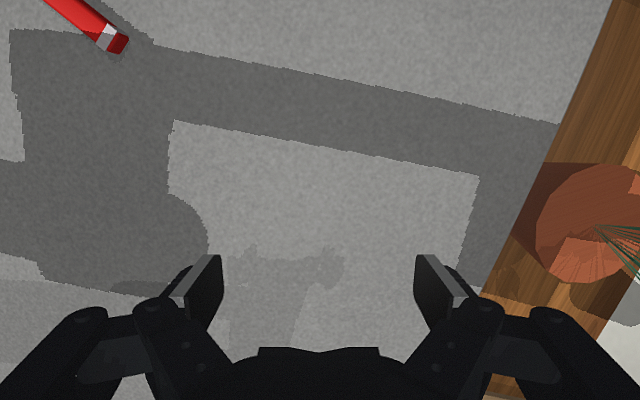

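The wrist view shows only the red decoy's tip at (110,40) and empty dresser. The yellowish thing is a pot off the table, so no atomizer has turned up so far. The trimmer comes first.

```bash
python3 -c "
from h import *
go(.4118,-.3743,.12,79.6)"
```

```text
shift [ 0.2843 -0.146   0.1327] twist -1.0925077204253564 q6 -0.13 tcp [ 0.1827 -0.5972  0.2524] t 0.15
```

```bash
python3 -m inch '[0.284,-0.146,0.06,-1.0925,0,0.284,-0.146,0.06,-1.0925,0,0.284,-0.146,0.06,-1.0925,0,0.284,-0.146,0.06,-1.0925,0,0.284,-0.146,0.06,-1.0925,0,0.284,-0.146,0.06,-1.0925,0,0.284,-0.146,0.06,-1.0925,0,0.284,-0.146,0.06,-1.0925,0,0.284,-0.146,0.1,-1.0925,0,0.284,-0.146,0.1,-1.0925,0,0.284,-0.146,0.1,-1.0925,0,0.284,-0.146,0.1,-1.0925,0]'
python3 - <<'E'
from h import *
im,p=snap('wrist','w1'); go(.4118,-.3743,.026,79.6)
im,p=snap('top','top1')
print('trim',rects(im,p,(0,0,0),(180,255,60),.024,(405,210,475,245),80))
E
```

```text
time_s: 1.35
tool_pos: [0.4119, -0.3757, 0.1546]
tcp_rot: [2.413, 2.009, 0.0]
force: [-0.8, 0.3, 0.5]
gripper_width: 0.0855
finger_force: 0.0
shift [ 0.0018 -0.0008  0.129 ] twist -0.0005648013784609903 q6 -0.7 tcp [ 0.4121 -0.376   0.155 ] t 1.4
trim [(0.4201, -0.3291, 0.132, 0.024, np.float32(79.6))]
```

View pics/w1_raw.png

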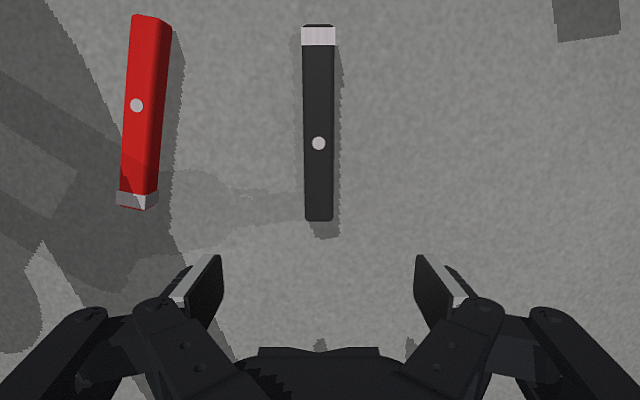

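View pics/top1_raw.png

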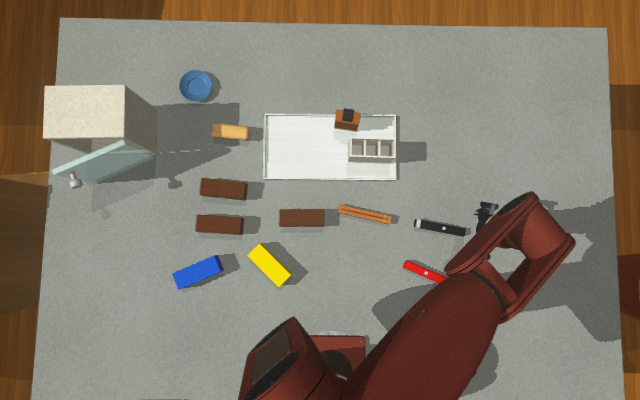

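The trimmer sits straight between the fingers: tip at (318,35), near end at (318,221). The red decoy is well clear, and no atomizer shows anywhere. Before descending I'll check the trimmer's ends from this view.

Run:
```python
from h import *
p=np.load('pics/w1.npy',allow_pickle=True)[0]
a=onz(p,318,212,.024);b=onz(p,319,27,.024);print(a,b,np.linalg.norm(a-b)); u=(b-a)/np.linalg.norm(b-a); g=a+.02*u; print(g)
go(g[0],g[1],.025,np.degrees(np.arctan2(u[1],u[0])))
```

```text
[ 0.40960525 -0.38393808  0.024     ] [ 0.43511286 -0.24966792  0.024     ] 0.13667155677978735
[ 0.41333794 -0.36428949  0.024     ]
shift [ 0.012  -0.0012  0.13  ] twist 0.005639331407352353 q6 -0.7 tcp [ 0.4122 -0.376   0.1551] t 1.45
```

```bash
python3 -m inch '[0.004,-0.001,0.05,0,0,0.004,-0.001,0.1,0,0,0.004,-0.001,0.13,0,0,0.004,-0.001,0.13,0,0,0.004,-0.001,0.13,0,1,0.004,-0.001,0.13,0,1,0.004,-0.001,0.13,0,1,0.004,-0.001,0.13,0,1,0.004,-0.001,0.13,0,1,0.004,-0.001,0.13,0,1,0.004,-0.001,0.13,0,1,0.004,-0.001,0.13,0,1]' 20; python3 -m inch '[0,0,-0.02,0,1,0,0,-0.05,0,1,0,0,-0.1,0,1,0,0,-0.15,0,1,0,0,-0.15,0,1,0,0,-0.15,0,1]'
python3 - <<'E'
from h import *
snap('wrist','w2'); snap('scene','s2'); print(env.state())
E
```

```text
time_s: 2.65
tool_pos: [0.4124, -0.372, 0.0251]
tcp_rot: [2.411, 2.009, -0.0]
force: [-0.7, 0.2, 6.6]
gripper_width: 0.0235
finger_force: 22.2
time_s: 3.25
tool_pos: [0.4122, -0.3717, 0.1755]
tcp_rot: [2.41, 2.008, -0.0]
force: [-0.4, 1.2, -1.7]
gripper_width: 0.0235
finger_force: 21.1
{'time_s': 3.35, 'joint_positions': array([-8.75996197e-01,  1.23648986e-01,  1.79440917e+00, -9.12234220e-05,
        1.22578004e+00, -6.94498976e-01]), 'joint_velocities': array([-2.24963229e-03,  2.24927999e-02,  1.36318411e-02, -6.74019353e-04,
        4.24208846e-04,  3.57217259e-06]), 'tau': array([ 1.12180958e-03, -4.47542810e+01, -3.84928858e+01,  3.87243368e-02,
       -2.50944908e-02,  7.70993374e-04]), 'tool_pos': array([ 0.41071755, -0.37007289,  0.17199051]), 'tcp_rot': array([-2.41186047e+00, -2.00958439e+00,  1.35229114e-04]), 'force': array([ 0.43291446,  0.2600778 , -0.4233331 ]), 'wrist_torque': array([-0.0629876 ,  0.05974898, -0.04867867]), 'finger_force': 21.127869486808777, 'gripper_width': 0.023525730457863502}
```

View pics/w2_raw.png

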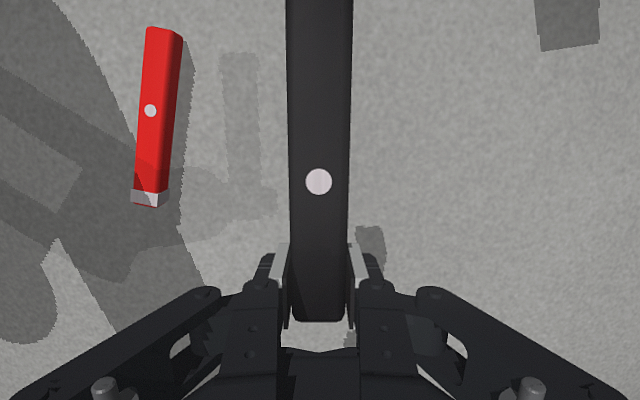

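The trimmer is held level (white dot at (318,181)). 20 N doesn't let it swing, so I'll try a lighter grip at a height where its end clears the table.

```bash
python3 -m inch '[0,0,0,0,1,0,0,0,0,1,0,0,0,0,1]' 8; python3 -m inch '[0,0,0,0,1,0,0,0,0,1,0,0,0,0,1]' 5
python3 - <<'E'
from h import *
snap('wrist','w3'); go(0.4,0)
E
```

```text
time_s: 3.65
tool_pos: [0.411, -0.3704, 0.1721]
tcp_rot: [-2.412, -2.01, -0.0]
force: [0.1, -0.9, -1.4]
gripper_width: 0.0237
finger_force: 21.1
time_s: 3.95
tool_pos: [0.4114, -0.3709, 0.1732]
tcp_rot: [-2.414, -2.011, -0.0]
force: [-0.7, 0.1, -1.5]
gripper_width: 0.0233
finger_force: 21.1
shift [ 0.3628 -0.0782 -0.    ] twist None q6 -0.69 tcp [ 0.4114 -0.3709  0.1733] t 4.0
```

View pics/w3_raw.png

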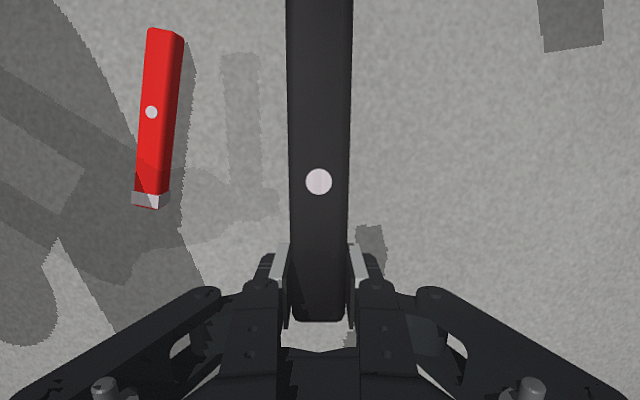

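```bash
for c in 1; do python3 -m inch '[0,0,0,0,0.8,0,0,0,0,0.8]' 20|tail -2;  python3 -m inch '[0,0,0,0,0.76,0,0,0,0,0.76]'|tail -2; python3 -m inch '[0,0,0,0,0.745,0,0,0,0,0.745]'|tail -2; python3 -m inch '[0,0,0,0,0.735,0,0,0,0,0.735]'|tail -2; done
```

```text
gripper_width: 0.0235
finger_force: 21.1
gripper_width: 0.0234
finger_force: 21.1
gripper_width: 0.0241
finger_force: 21.1
gripper_width: 0.0237
finger_force: 21.1
```

```bash
python3 -m inch '[0,0,0,0,0.725,0,0,0,0,0.725]'|tail -2; python3 -m inch '[0,0,0,0,0.72,0,0,0,0,0.72]'|tail -2; python3 -m inch '[0,0,0,0,0.715]'|tail -2; python3 -m inch '[0,0,0,0,0.71]'|tail -2; python3 -m inch '[0,0,0,0,0.71]'|tail -2
```

```text
gripper_width: 0.0237
finger_force: 20.9
gripper_width: 0.0242
finger_force: 3.5
gripper_width: 0.0245
finger_force: 0.0
gripper_width: 0.0247
finger_force: 0.0
gripper_width: 0.025
finger_force: 0.0
```

Run:
```python
from h import *
a,_=snap('wrist','w4'); im,p=snap('scene','s4')
c=cv2.resize(cv2.imread('pics/s4_raw.png')[180:340,60:300],None,fx=2,fy=2)
d=cv2.imread('pics/w4_raw.png'); d=cv2.resize(d,(320,200)); o=np.zeros((520,480,3),np.uint8); o[:320]=c; o[320:520,:320]=d
cv2.imwrite('pics/c4.png',o); go(.4,0); print(env.state()['force'])
im,p=snap('top','top4')
print('trim',rects(im,p,(0,0,0),(180,255,60),.024,(405,210,475,245),80))
```

```text
shift [ 3.628e-01 -7.820e-02 -1.000e-04] twist None q6 -0.69 tcp [ 0.4114 -0.3709  0.1734] t 5.6
[-0.62424826  0.08096432  0.07741722]
trim [(0.4107, -0.3656, 0.117, 0.052, np.float32(95.5))]
```

View pics/c4.png

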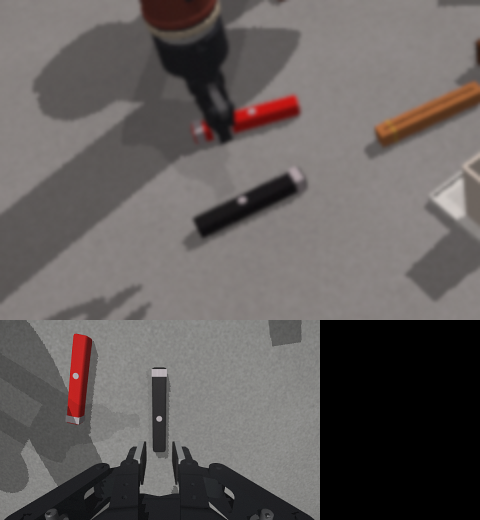

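It dropped flat, tip at about (318,95) and near end at (320,263) in the full wrist frame. Closing to about 0.72 gives roughly 3.5 N and 0.725 gives 21 N. I'll regrasp with a light closure and lift from the table.

Run:
```python
from h import *
im=cv2.imread('pics/w4_raw.png');p=np.load('pics/w4.npy',allow_pickle=True)[0]
g=cv2.cvtColor(im,cv2.COLOR_BGR2GRAY); print(g[85:110,318].tolist(), g[250:290,318].tolist())
a=onz(p,319,264,.024);b=onz(p,318,95,.024);print(a,b,np.linalg.norm(a-b)); u=(b-a)/np.linalg.norm(b-a); g=b-.130*u; print(g)
go(g[0],g[1],.025,np.degrees(np.arctan2(u[1],u[0])))
```

```text
[136, 136, 136, 137, 138, 139, 136, 137, 144, 107, 50, 44, 35, 160, 188, 179, 178, 178, 179, 177, 178, 178, 178, 178, 179] [42, 43, 40, 43, 42, 40, 41, 43, 43, 42, 41, 43, 39, 36, 73, 98, 91, 95, 98, 98, 97, 96, 97, 94, 94, 85, 116, 135, 133, 133, 132, 132, 134, 136, 140, 141, 141, 141, 138, 139]
[ 0.39995951 -0.43364305  0.024     ] [ 0.42560534 -0.28926281  0.024     ] 0.14664025187013335
[ 0.40286972 -0.41725926  0.024     ]
shift [-4.710e-02 -1.000e-04  1.484e-01] twist -0.0057389468538506265 q6 -0.69 tcp [ 0.4114 -0.3709  0.1734] t 5.65
```

```bash
python3 -m inch '[-0.046,0,0.0,0,0.3,-0.046,0,0.05,0,0.3,-0.046,0,0.1,0,0.3,-0.046,0,0.13,0,0.3,-0.046,0,0.148,0,0.3,-0.046,0,0.148,0,0.3,-0.046,0,0.148,0,0.722,-0.046,0,0.148,0,0.722,-0.046,0,0.148,0,0.722,-0.046,0,0.148,0,0.722,-0.046,0,0.148,0,0.722,-0.046,0,0.148,0,0.722]' 20|tail -3; python3 -m inch '[0,0,-0.004,0,0.7225,0,0,-0.01,0,0.7225,0,0,-0.015,0,0.7225,0,0,-0.02,0,0.7225,0,0,-0.025,0,0.7225,0,0,-0.03,0,0.7225,0,0,-0.03,0,0.7225]'|tail -5;  python3 - <<'E'
from h import *
a,_=snap('wrist','w5'); print(np.round(env.state()['wrist_torque'],3))
g=cv2.cvtColor(a,cv2.COLOR_RGB2GRAY); print(g[0:200:8,318].tolist())
E
```

```text
force: [-0.0, 0.9, 6.0]
gripper_width: 0.0237
finger_force: 8.0
tool_pos: [0.4035, -0.4167, 0.0563]
tcp_rot: [2.413, 2.01, -0.0]
force: [1.0, -0.1, -1.2]
gripper_width: 0.0235
finger_force: 7.0
[ 0.028  0.014 -0.052]
[46, 47, 50, 48, 50, 50, 50, 47, 47, 50, 51, 49, 50, 47, 49, 49, 51, 49, 49, 49, 190, 184, 183, 180, 50]
```

```bash
cat >> h.py <<'E'
def mon(c=318,r0=0,r1=260):
    a=cams.get_image('wrist'); g=cv2.cvtColor(a,cv2.COLOR_RGB2GRAY)[r0:r1,c]; i=np.where(g>165)[0]
    s=env.state(); print('bright rows',(i.min(),i.max()) if len(i) else None,'F',round(s['finger_force'],1),'w',round(s['gripper_width'],4),'wt',np.round(s['wrist_torque'],3),'f',np.round(s['force'],1)); return a
E
M="python3 -c 'from h import *;mon()'"
eval $M; python3 -m inch '[0,0,0,0,0.7215,0,0,0,0,0.7215]'>/dev/null; eval $M;python3 -m inch '[0,0,0,0,0.721,0,0,0,0,0.721]'>/dev/null; eval $M;python3 -m inch '[0,0,0,0,0.7205,0,0,0,0,0.7205]'>/dev/null; eval $M;python3 -m inch '[0,0,0,0,0.72,0,0,0,0,0.72]'>/dev/null; eval $M
```

```text
bright rows (np.int64(160), np.int64(184)) F 7.0 w 0.0235 wt [-0.008  0.001  0.019] f [ 0.3  1.  -1.5]
bright rows (np.int64(160), np.int64(184)) F 7.0 w 0.0238 wt [-0.077  0.039 -0.034] f [-0.5 -0.2 -0.5]
bright rows (np.int64(160), np.int64(184)) F 6.5 w 0.0241 wt [-0.06   0.001 -0.03 ] f [-0.3 -0.4 -0.9]
bright rows (np.int64(160), np.int64(184)) F 4.9 w 0.0237 wt [-0.05   0.019 -0.037] f [-0.6 -0.2 -0.4]
bright rows (np.int64(156), np.int64(178)) F 3.3 w 0.0238 wt [ 0.078 -0.031 -0.012] f [-0.2 -0.2  0.4]
```

```bash
M="python3 -c 'from h import *;mon()'"
eval $M; python3 -m inch '[0,0,0,0,0.72,0,0,0,0,0.72]'|tail -1; eval $M; python3 -m inch '[0,0,0,0,0.7198,0,0,0,0,0.7198]'|tail -1; eval $M; python3 -m inch '[0,0,0,0,0.7196,0,0,0,0,0.7196]'|tail -1; eval $M;  python3 -c "
from h import *
snap('scene','s6');c=cv2.resize(cv2.imread('pics/s6_raw.png')[180:340,60:300],None,fx=2,fy=2);d=cv2.resize(mon(),(320,200))[:,:,::-1]
o=np.zeros((520,480,3),np.uint8); o[:320]=c; o[320:520,:320]=d;cv2.imwrite('pics/c6.png',o)"
```

```text
bright rows (np.int64(156), np.int64(178)) F 3.3 w 0.024 wt [ 0.017 -0.063  0.013] f [-0.7 -0.  -0.7]
finger_force: 3.3
bright rows (np.int64(156), np.int64(178)) F 3.3 w 0.0238 wt [ 0.052 -0.028  0.041] f [ 0.  -0.5  0.2]
finger_force: 2.6
bright rows (np.int64(156), np.int64(178)) F 2.6 w 0.0238 wt [ 0.073 -0.028  0.001] f [0.3 0.4 0.1]
finger_force: 2.0
bright rows (np.int64(156), np.int64(178)) F 2.0 w 0.0241 wt [ 0.021 -0.025  0.03 ] f [ 0.2 -0.9 -0.7]
bright rows (np.int64(156), np.int64(178)) F 2.0 w 0.0239 wt [ 0.009 -0.002  0.003] f [-0.4 -0.6  0.7]
```

View pics/c6.png

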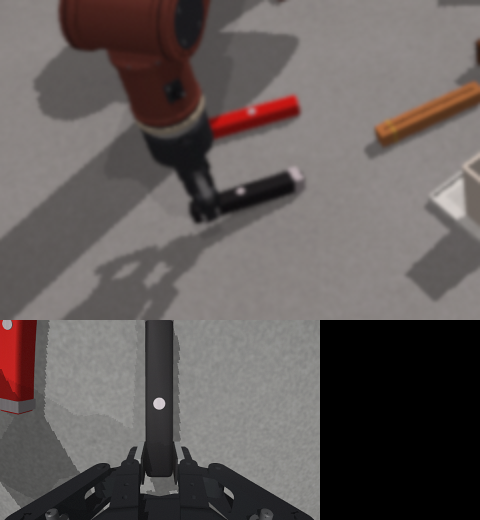

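The far end is down on the table and the grip pivots at 2–3 N. I'll raise it gently from here so it swings upright.

```bash
M="python3 -c 'from h import *;mon()'"
python3 -m inch '[0,0,-0.008,0,0.72,0.002,0,-0.016,0,0.72,0.004,0,-0.024,0,0.72,0.007,0,-0.032,0,0.72,0.01,0,-0.04,0,0.72]'|tail -1; eval $M; python3 -m inch '[0.005,0,-0.008,0,0.72,0.01,0,-0.016,0,0.72,0.016,0,-0.024,0,0.72,0.022,0,-0.032,0,0.72,0.03,0,-0.04,0,0.72]'|tail -1; eval $M; python3 -m inch '[0.005,0,-0.008,0,0.72,0.01,0,-0.016,0,0.72,0.015,0,-0.024,0,0.72,0.02,0,-0.032,0,0.72,0.02,0,-0.04,0,0.72]'|tail -1;eval $M;  python3 -c "
from h import *
snap('scene','s7');c=cv2.resize(cv2.imread('pics/s7_raw.png')[180:340,60:300],None,fx=2,fy=2);d=cv2.resize(mon(),(320,200))[:,:,::-1]
o=np.zeros((520,480,3),np.uint8); o[:320]=c; o[320:520,:320]=d;cv2.imwrite('pics/c7.png',o);go(0,0)"
```

```text
finger_force: 2.0
bright rows (np.int64(32), np.int64(178)) F 2.0 w 0.0239 wt [ 0.005 -0.045  0.028] f [1.6 0.4 0.4]
finger_force: 2.1
bright rows (np.int64(110), np.int64(194)) F 2.1 w 0.0242 wt [ 0.091 -0.037  0.017] f [ 0.8  0.  -0.2]
finger_force: 2.1
bright rows (np.int64(199), np.int64(199)) F 2.1 w 0.0239 wt [-0.014 -0.023 -0.007] f [ 0.7 -0.2  0.7]
bright rows (np.int64(199), np.int64(199)) F 2.1 w 0.0236 wt [-0.036  0.035  0.011] f [ 0.5 -0.2 -0.7]
shift [ 0.277 -0.472 -0.001] twist None q6 -0.67 tcp [ 0.4143 -0.3576  0.1762] t 11.3
```

View pics/c7.png

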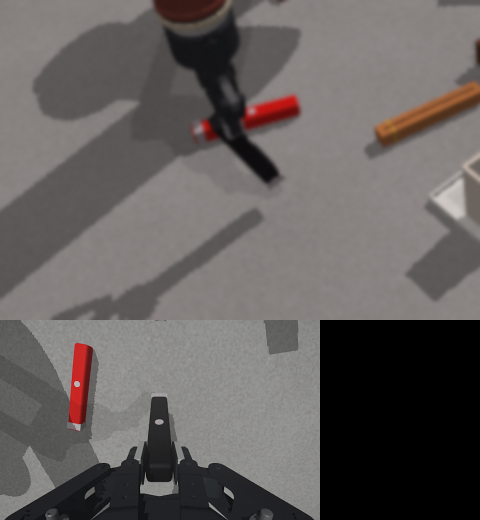

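The trimmer now hangs part-swung, with its tip at about (318,152) and below the fingers. I'll compute its angle and finish the swing against the table.

```bash
cat >> h.py <<'E'
def ang(u,v,L,p=None,st=None,off=0.012):
    "tilt below level of bar whose upper far edge shows at pixel; L grip-to-end, off = half thickness"
    p=p or cams.camera_params('wrist'); s=st or env.state(); r=R.from_rotvec(s['tcp_rot']).as_matrix(); t=np.array(s['tool_pos'])+r@[0,0,.003]
    o,d=ray(p,u,v); o=r.T@(o-t); d=r.T@d
    best=[]
    for th in np.radians(np.arange(-20,120,.25)):
        # end upper edge: along (cos,sin down), upper normal (sin,-cos)
        X=np.array([L*np.cos(th)+off*np.sin(th),0,L*np.sin(th)-off*np.cos(th)]); k=(X[0]-o[0])*d[2]-(X[2]-o[2])*d[0]
        best.append((abs(k)/np.hypot(d[0],d[2]),np.degrees(th)))
    return min(best)
E
python3 - <<'E'
from h import *
a=mon(); g=cv2.cvtColor(a,cv2.COLOR_RGB2GRAY); print(g[140:175,318].tolist())
for v in (148,152,156): print(ang(318,v,.132))
E
```

```text
bright rows (np.int64(199), np.int64(199)) F 2.1 w 0.0239 wt [-0.066  0.013  0.016] f [-0.3 -0.5 -0.9]
[139, 140, 139, 140, 141, 141, 148, 159, 157, 158, 157, 162, 157, 83, 41, 49, 51, 50, 50, 50, 48, 50, 49, 50, 49, 49, 47, 46, 46, 46, 49, 47, 48, 48, 47]
(np.float64(0.0001035679508006064), np.float64(76.25))
(np.float64(0.0002493679765615654), np.float64(77.75))
(np.float64(0.0001439905784656654), np.float64(79.0))
```

The tilt is about 75°. I'll lower the tip to the table, then move over it.

```bash
M="python3 -c 'from h import *;mon()'"
python3 -m inch '[0,0,0.02,0,0.72,0,0,0.035,0,0.72,0,0,0.046,0,0.72,0.008,0,0.044,0,0.72,0.016,0,0.042,0,0.72,0.024,0,0.041,0,0.72,0.032,0,0.0405,0,0.72,0.04,0,0.0405,0,0.72,0.04,0,0.0405,0,0.72]'; eval $M; python3 -m inch '[0,0,-0.02,0,0.725,0,0,-0.04,0,0.725,0,0,-0.06,0,0.725,0,0,-0.06,0,0.725]'|tail -1;  python3 -c "
from h import *
snap('scene','s8');c=cv2.resize(cv2.imread('pics/s8_raw.png')[150:310,60:300],None,fx=2,fy=2);d=cv2.resize(mon(),(320,200))[:,:,::-1]
o=np.zeros((520,480,3),np.uint8); o[:320]=c; o[320:520,:320]=d;cv2.imwrite('pics/c8.png',o);go(.64,-.151,.28,0)"
```

```text
time_s: 12.25
tool_pos: [0.4214, -0.3165, 0.1349]
tcp_rot: [-2.412, -2.012, -0.0]
force: [0.2, -1.0, -1.4]
gripper_width: 0.0241
finger_force: 2.8
bright rows None F 2.8 w 0.024 wt [-0.022 -0.031  0.039] f [-0.3 -1.8 -1.7]
finger_force: 14.0
bright rows (np.int64(216), np.int64(216)) F 14.0 w 0.0234 wt [-0.004  0.023  0.033] f [ 0.  -0.3 -1.5]
shift [ 0.2038  0.1851 -0.0853] twist 1.3891145659503774 q6 -0.61 tcp [ 0.4212 -0.318   0.1947] t 12.8
```

View pics/c8.png

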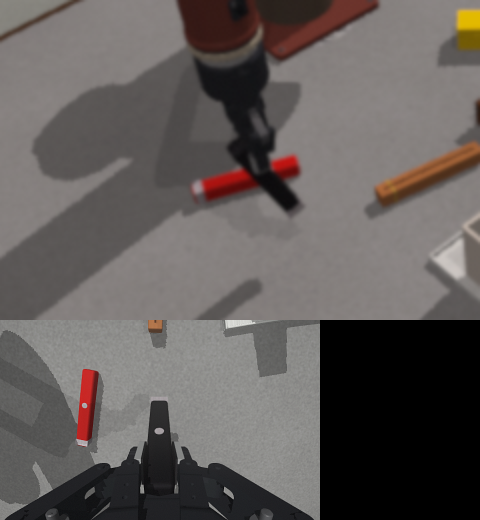

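The scene crop shows the trimmer slanting from about (176,222) to (209,254) in the full picture, so the bar has slid in the grip. I'll measure its ends in the swing plane.

```bash
cat >> h.py <<'E'
def plane(p,u,v,st=None):
    "point in swing plane (through grasp, tool x & z): returns (along tool x, down) rel. to TCP, m"
    s=st or env.state(); r=R.from_rotvec(s['tcp_rot']).as_matrix(); t=np.array(s['tool_pos']); o,d=ray(p,u,v); o=r.T@(o-t); d=r.T@d
    X=o-d*o[1]/d[1]; return np.round(X[[0,2]],4)
E
python3 - <<'E'
from h import *
s=cv2.imread('pics/s8_raw.png'); p=np.load('pics/s8.npy',allow_pickle=True)[0]
print(plane(p,176,222),plane(p,209,254), proj(p,env.state()['tool_pos']))
w=cams.camera_params('wrist')
m=cv2.inRange(cv2.cvtColor(s,cv2.COLOR_BGR2GRAY),0,45); cv2.imwrite('pics/c8b.png',cv2.resize(s[190:270,150:250],None,fx=5,fy=5))
a=mon();g=cv2.cvtColor(a,cv2.COLOR_RGB2GRAY);print(g[140:175,318].tolist())
E
```

```text
[-0.0236 -0.0195] [0.0337 0.1302] [187.02982979 223.75267845]
bright rows (np.int64(216), np.int64(216)) F 14.0 w 0.0238 wt [0.    0.045 0.012] f [-0.6  1.1 -2. ]
[146, 147, 145, 145, 144, 143, 142, 143, 144, 143, 145, 141, 141, 152, 161, 158, 158, 158, 159, 163, 155, 81, 39, 48, 49, 49, 47, 49, 49, 50, 49, 47, 47, 47, 46]
```

View pics/c8b.png

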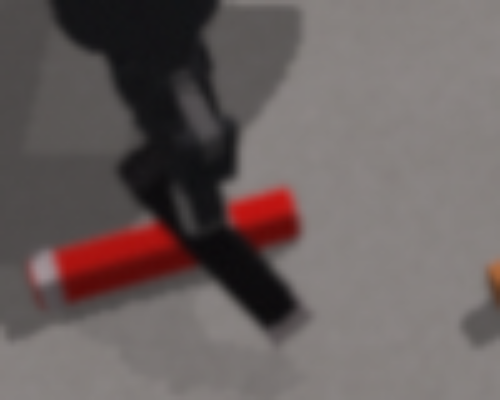

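The tip is still at about 75° and 0.13 below the TCP, so it missed the table by a few mm. I'll go lower.

```bash
python3 -m inch '[0,0,0.03,0,0.725,0,0,0.055,0,0.725,0,0,0.066,0,0.72,0,0,0.070,0,0.72,0.006,0,0.069,0,0.72,0.012,0,0.068,0,0.72,0.018,0,0.067,0,0.72,0.024,0,0.066,0,0.72,0.03,0,0.065,0,0.72,0.036,0,0.064,0,0.72,0.042,0,0.064,0,0.72,0.046,0,0.064,0,0.72]'; python3 -m inch '[0,0,0,0,0.73,0,0,0,0,0.73,0,0,-0.03,0,0.73,0,0,-0.06,0,0.73,0,0,-0.06,0,0.73]'|tail -2;  python3 -c "
from h import *
im,p=snap('scene','s9');print(plane(p,209,255))
mon();q=proj(p,env.state()['tool_pos']);print(q);x,y=int(q[0]),int(q[1])
cv2.imwrite('pics/c9.png',cv2.resize(cv2.imread('pics/s9_raw.png')[y-40:y+60,x-50:x+70],None,fx=5,fy=5));go(.64,-.151,.28,0)"
```

```text
time_s: 14.05
tool_pos: [0.4296, -0.2719, 0.1309]
tcp_rot: [2.413, 2.011, 0.0]
force: [0.9, -0.1, -1.3]
gripper_width: 0.0238
finger_force: 2.9
gripper_width: 0.0235
finger_force: 20.3
[-0.0123  0.1301]
bright rows None F 20.3 w 0.0235 wt [-0.011  0.014  0.025] f [-0.2  0.1 -0.9]
[205.02059678 216.97614117]
shift [ 0.158   0.1848 -0.0884] twist 1.3889411233010889 q6 -0.54 tcp [ 0.4298 -0.2731  0.1915] t 14.65
```

View pics/c9.png

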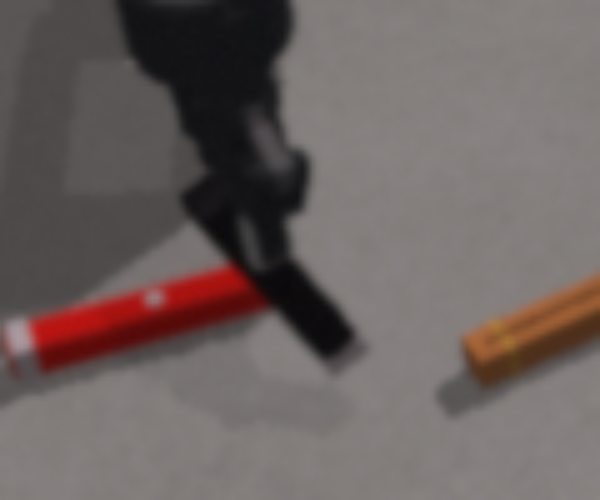

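The bar is still slanted, tip at about (225,247) in the scene view, because the tip slides on the dresser. I'll straighten it against the caddy wall instead, swinging along x where the compartment is 48 mm wide. Next I work out the tip offset and the move to slot 0.

Run:
```python
from h import *
p=np.load('pics/s9.npy',allow_pickle=True)[0]
print('tip',plane(p,226,246.5),plane(p,223,249), 'top',plane(p,192,216))
a=mon();g=cv2.cvtColor(a,cv2.COLOR_RGB2GRAY);print(g[140:200,318].tolist())
# slots from a fresh top view (arm away from caddy?)
im,q=snap('top','top9'); 
for X in [(.6165,-.151,.099),(.6645,-.151,.099)]: print(proj(q,X))
```

```text
tip [0.0361 0.1283] [0.0268 0.1321] top [-0.0298 -0.0201]
bright rows None F 20.3 w 0.0233 wt [0.014 0.024 0.001] f [ 0.2  0.3 -1.4]
[152, 149, 150, 145, 144, 141, 140, 142, 142, 143, 144, 142, 143, 147, 158, 159, 158, 158, 157, 158, 163, 148, 32, 46, 48, 50, 49, 48, 49, 50, 48, 48, 46, 47, 48, 47, 48, 47, 49, 48, 47, 46, 46, 48, 49, 45, 46, 46, 46, 46, 45, 46, 46, 44, 46, 45, 43, 45, 45, 45]
[386.38291023 156.55184137]
[386.44237316 139.77322457]
```

```bash
python3 -m inch '[0,0,-0.08,0.15,0.73,0.158,0.14,-0.08,1.389,0.73,0.158,0.14,-0.08,1.389,0.73,0.158,0.14,-0.08,1.389,0.73,0.158,0.14,-0.08,1.389,0.73,0.158,0.14,-0.08,1.389,0.73,0.158,0.14,-0.08,1.389,0.73,0.158,0.14,-0.08,1.389,0.73,0.158,0.14,-0.08,1.389,0.73,0.158,0.14,-0.08,1.389,0.73,0.158,0.14,-0.08,1.389,0.73,0.158,0.14,-0.08,1.389,0.73]'; python3 -c "
from h import *
go(.615,-.151,.27,0); a=mon();g=cv2.cvtColor(a,cv2.COLOR_RGB2GRAY);print(g[140:200,318].tolist())
im,p=snap('scene','s10')"
```

```text
time_s: 15.95
tool_pos: [0.5952, -0.1423, 0.2694]
tcp_rot: [-3.141, -0.004, 0.003]
force: [-0.0, -1.0, -0.6]
gripper_width: 0.0235
finger_force: 20.4
shift [ 0.0198  0.0088 -0.0007] twist 0.002480278591075292 q6 1.2 tcp [ 0.5952 -0.1423  0.2694] t 15.95
bright rows (np.int64(19), np.int64(109)) F 20.4 w 0.0235 wt [ 0.006 -0.016 -0.051] f [ 0.1 -0.  -1.3]
[129, 129, 128, 129, 132, 148, 147, 146, 146, 146, 144, 148, 143, 117, 98, 99, 102, 102, 101, 101, 108, 113, 35, 45, 48, 50, 46, 48, 49, 48, 46, 47, 46, 46, 46, 45, 46, 45, 46, 44, 46, 45, 44, 47, 44, 45, 45, 43, 45, 43, 44, 46, 44, 43, 43, 42, 42, 43, 43, 41]
```

```bash
python3 -m inch '[0.02,0.009,0,0.002,0.73,0.02,0.009,0,0.002,0.73,0.02,0.009,0.02,0.002,0.73,0.02,0.009,0.04,0.002,0.73,0.02,0.009,0.055,0.002,0.73,0.02,0.009,0.055,0.002,0.73]'; python3 -m inch '[0,0,0.015,0,0.73,0,0,0.03,0,0.73,0,0,0.045,0,0.73,0,0,0.045,0,0.73]';  python3 -c "
from h import *
go(.615,-.151,.17,0); a=mon();g=cv2.cvtColor(a,cv2.COLOR_RGB2GRAY);print(g[140:200:2,318].tolist())
snap('top','top10');snap('scene','s11')"
```

```text
time_s: 16.65
tool_pos: [0.6138, -0.1507, 0.2126]
tcp_rot: [-3.14, 0.002, 0.008]
force: [-1.5, 0.9, -1.4]
gripper_width: 0.024
finger_force: 20.4
time_s: 17.05
tool_pos: [0.6153, -0.1511, 0.1684]
tcp_rot: [-3.141, 0.003, 0.002]
force: [2.3, -0.3, -0.8]
gripper_width: 0.0236
finger_force: 20.2
shift [-0.0003 -0.0001 -0.0016] twist -0.0017482806681882658 q6 1.21 tcp [ 0.6153 -0.1511  0.1684] t 17.05
bright rows (np.int64(11), np.int64(143)) F 20.3 w 0.0239 wt [ 0.004  0.008 -0.035] f [ 1.  -1.1 -1.6]
[208, 213, 85, 85, 85, 83, 84, 45, 44, 47, 45, 45, 43, 45, 44, 46, 43, 42, 42, 42, 42, 42, 41, 41, 41, 40, 40, 40, 40, 39]
```

Inserted with no contact. Now I loosen, straighten against the +x wall and lower to the floor.

```bash
python3 -m inch '[0,0,0,0,0.72,0.008,0,0,0,0.72,0.016,0,0,0,0.72,0.024,0,0,0,0.72,0.03,0,0,0,0.72,0.034,0,0,0,0.72,0.036,0,0,0,0.72,0.036,0,0,0,0.72]';  python3 -c "
from h import *
a=mon();g=cv2.cvtColor(a,cv2.COLOR_RGB2GRAY);print(g[140:260:4,318].tolist())"; python3 -m inch '[0,0,0.008,0,0.72,0,0,0.016,0,0.72,0,0,0.022,0,0.72,0,0,0.026,0,0.72,0,0,0.026,0,0.72]'; python3 -c "
from h import *
a=mon();snap('scene','s12');snap('top','top12')"
```

```text
time_s: 18.0
tool_pos: [0.6519, -0.1514, 0.1706]
tcp_rot: [-3.142, 0.002, 0.0]
force: [-0.7, -0.2, -0.6]
gripper_width: 0.024
finger_force: 4.6
bright rows (np.int64(61), np.int64(202)) F 4.6 w 0.0241 wt [ 0.03  -0.018 -0.02 ] f [ 0.1  0.3 -1.1]
[213, 215, 208, 205, 206, 150, 150, 146, 104, 108, 107, 104, 105, 105, 118, 212, 25, 43, 41, 40, 39, 39, 37, 47, 85, 84, 28, 32, 32, 29]
time_s: 18.55
tool_pos: [0.651, -0.1512, 0.1435]
tcp_rot: [-3.141, 0.003, 0.003]
force: [0.3, 0.6, -1.2]
gripper_width: 0.024
finger_force: 4.6
bright rows (np.int64(53), np.int64(214)) F 4.6 w 0.0238 wt [ 0.019 -0.031  0.011] f [-0.1  0.4 -0.9]
```

```bash
python3 -m inch '[0,0,0,0,0.71,0,0,0,0,0.7,0,0,0,0,0.65,0,0,0,0,0.5,0,0,0,0,0.5]'; python3 -c "
from h import *
snap('scene','s13')";  python3 -m inch '[0,0,-0.04,0,0.5,0,0,-0.08,0,0.5,0,0,-0.12,0,0.5,-0.05,0,-0.14,0,0.5,-0.1,0,-0.14,0,0.5,-0.15,0,-0.14,0,0.5,-0.15,0,-0.14,0,0.5]'
python3 - <<'E'
from h import *
im,p=snap('scene','s14'); im2,p2=snap('top','top14')
for X in [(.6405,-.151,.099),(.6405,-.151,.158),(.652,-.151,.158),(.63,-.151,.158)]: print(X,proj(p,X),proj(p2,X))
for a,q,roi in((im,p,(290,190,350,300)),(im2,p2,(370,110,410,175))):
    m=cv2.inRange(cv2.cvtColor(a,cv2.COLOR_RGB2HSV),np.array((0,0,0)),np.array((180,255,70)))
    x0,y0,x1,y1=roi; n,l,st,c=cv2.connectedComponentsWithStats(m[y0:y1,x0:x1]); print([(s.tolist(),np.round(k,1)+[x0,y0]) for s,k in zip(st[1:],c[1:]) if s[4]>15])
o=np.zeros((600,800,3),np.uint8); c=cv2.resize(im[190:330,250:400],None,fx=4,fy=4); o[:560,:600]=c; 
cv2.imwrite('pics/c14.png',o[:,:,::-1])
E
```

```text
time_s: 19.2
tool_pos: [0.6517, -0.1515, 0.1449]
tcp_rot: [3.141, -0.003, 0.0]
force: [0.3, -0.4, -0.4]
gripper_width: 0.0427
finger_force: 0.0
time_s: 19.95
tool_pos: [0.4962, -0.1501, 0.2832]
tcp_rot: [-3.14, 0.004, 0.007]
force: [0.5, 0.1, -1.5]
gripper_width: 0.0432
finger_force: 0.0
(0.6405, -0.151, 0.099) [304.39377153 262.95664058] [386.41220792 148.14852384]
(0.6405, -0.151, 0.158) [303.71120621 246.65607303] [389.77264295 143.80643893]
(0.652, -0.151, 0.158) [307.14558657 249.32428855] [389.78509464 139.5913904 ]
(0.63, -0.151, 0.158) [300.60619865 244.24275768] [389.76148097 147.66110779]
[([8, 0, 42, 30, 431], array([317.6, 205.6])), ([12, 58, 14, 25, 274], array([308.3, 259.8]))]
[([11, 26, 14, 17, 166], array([387. , 143.8])), ([21, 30, 18, 34, 93], array([399.3, 156. ]))]
```

Run:
```python
from h import *
for f,(x0,y0,x1,y1) in (('s14',(295,235,325,285)),('top14',(378,128,400,158))):
    a=cv2.imread(f'pics/{f}_raw.png'); p=np.load(f'pics/{f}.npy',allow_pickle=True)[0]
    m=(a[y0:y1,x0:x1].max(2)<70)
    print(f); [print(y0+i, x0+np.where(r)[0].min(), x0+np.where(r)[0].max(),end='; ') for i,r in enumerate(m) if r.any()]; print()
    for x in (.64,.652):
        for t in (-.012,.012):
            print(x,t,[np.round(proj(p,(x+t,-.151+s,z)),1).tolist() for z in (.099,.158) for s in (-.012,.012)])
```

```text
s14
248 307 309; 249 306 310; 250 304 312; 251 303 314; 252 303 314; 253 303 314; 254 303 314; 255 303 314; 256 303 315; 257 303 315; 258 302 315; 259 302 314; 260 302 314; 261 302 315; 262 302 315; 263 302 315; 264 302 314; 265 303 314; 266 303 314; 267 303 313; 268 303 312; 269 303 311; 270 303 310; 271 304 309; 272 305 307; 
0.64 -0.012 [[297.2, 262.8], [304.4, 257.4], [296.2, 246.5], [303.8, 241.1]]
0.64 0.012 [[304.0, 268.4], [311.3, 262.9], [303.3, 252.1], [310.9, 246.6]]
0.652 -0.012 [[300.6, 265.6], [307.9, 260.1], [299.8, 249.3], [307.3, 243.8]]
0.652 0.012 [[307.5, 271.2], [314.8, 265.6], [307.0, 255.0], [314.5, 249.3]]
top14
136 387 393; 137 386 393; 138 385 393; 139 385 394; 140 384 393; 141 383 393; 142 382 393; 143 382 393; 144 381 393; 145 381 392; 146 381 391; 147 381 390; 148 381 390; 149 381 389; 150 381 388; 151 381 387; 152 381 386; 154 399 399; 155 398 399; 156 398 399; 157 397 399; 
0.64 -0.012 [[390.7, 152.6], [382.1, 152.4], [394.2, 148.5], [385.3, 148.3]]
0.64 0.012 [[390.7, 144.2], [382.2, 144.1], [394.2, 139.7], [385.3, 139.5]]
0.652 -0.012 [[390.7, 148.4], [382.2, 148.2], [394.2, 144.1], [385.3, 143.9]]
0.652 0.012 [[390.7, 140.0], [382.2, 139.9], [394.3, 135.3], [385.3, 135.1]]
```

The trimmer stands vertical in slot 0: its scene edges run straight at columns 303–314 and match the prediction. Next is the comb case.

Run:
```python
from h import *
a=cv2.cvtColor(cv2.imread('pics/top14_raw.png'),cv2.COLOR_BGR2RGB);p=np.load('pics/top14.npy',allow_pickle=True)[0]
print('comb',rects(a,p,(5,120,60),(20,255,255),.024,(330,195,405,235),60))
print('cases',rects(a,p,(0,90,30),(15,255,125),.044,(180,170,335,245)))
go(.4453,-.1558,.15,78.1)
```

```text
comb [(0.4488, -0.1113, 0.175, 0.11, np.float32(104.4))]
cases [(0.42, 0.3244, 0.132, 0.049, np.float32(87.3)), (0.4431, 0.0881, 0.128, 0.044, np.float32(90.9)), (0.5244, 0.3186, 0.13, 0.049, np.float32(85.0))]
shift [-0.0556  0.0047  0.1352] twist -1.3657732452122209 q6 1.13 tcp [ 0.5008 -0.1512  0.2853] t 20.05
```

```bash
python3 -m inch '[-0.055,0.005,0.12,-1.366,0,-0.055,0.005,0.12,-1.366,0,-0.055,0.005,0.12,-1.366,0,-0.055,0.005,0.12,-1.366,0,-0.055,0.005,0.12,-1.366,0,-0.055,0.005,0.12,-1.366,0,-0.055,0.005,0.12,-1.366,0,-0.055,0.005,0.12,-1.366,0,-0.055,0.005,0.12,-1.366,0,-0.055,0.005,0.12,-1.366,0,-0.055,0.005,0.12,-1.366,0]'|head -2
python3 - <<'E'
from h import *
a,p=snap('wrist','w15'); r=rects(a,p,(5,100,50),(22,255,255),.024,(200,0,440,290),400); print(r)
for c in r:
    if .1<c[2]<.2:
        th=np.radians(c[4]); g=np.array(c[:2])-.06*np.array([np.cos(th),np.sin(th)]); print(g); go(g[0],g[1],.0255,c[4])
E
```

```text
time_s: 21.15
tool_pos: [0.4477, -0.1564, 0.165]
[(0.4577, -0.0965, 0.157, 0.023, np.float32(78.1))]
[ 0.44532775 -0.15521053]
shift [ 0.0006 -0.0024  0.1394] twist -0.001892416181151056 q6 -0.29 tcp [ 0.4475 -0.1563  0.1649] t 21.2
```

```bash
cat >> h.py <<'E'
def monc(lo=(5,100,40),hi=(22,255,255)):
    a=cams.get_image('wrist'); m=cv2.inRange(cv2.cvtColor(a,cv2.COLOR_RGB2HSV),np.array(lo),np.array(hi))[:250,220:420]
    n,l,st,c=cv2.connectedComponentsWithStats(m); k=1+np.argmax(st[1:,4]) if n>1 else 0
    s=env.state(); print('top row',st[k,1],'width@150',int((l[150]==k).sum()),'@220',int((l[220]==k).sum()),'F',round(s['finger_force'],1),'z',round(s['tool_pos'][2],4),'f',np.round(s['force'],1))
    return st[k,1]
E
M="python3 -c 'from h import *;monc()'"
python3 -m inch '[0.001,-0.002,0.05,-0.002,0.3,0.001,-0.002,0.1,-0.002,0.3,0.001,-0.002,0.13,-0.002,0.3,0.001,-0.002,0.139,-0.002,0.3,0.001,-0.002,0.139,-0.002,0.3,0.001,-0.002,0.139,-0.002,0.722,0.001,-0.002,0.139,-0.002,0.722,0.001,-0.002,0.139,-0.002,0.722,0.001,-0.002,0.139,-0.002,0.7225,0.001,-0.002,0.139,-0.002,0.7225]' 20|tail -3; python3 -m inch '[0,0,-0.005,0,0.7225,0,0,-0.015,0,0.7225,0,0,-0.025,0,0.7225,0,0,-0.025,0,0.7225]' |tail -1; eval $M;  python3 -m inch '[0,0,0,0,0.7205,0,0,0,0,0.7205]'>/dev/null; eval $M; python3 -m inch '[0,0,0,0,0.72,0,0,0,0,0.72]'>/dev/null; eval $M
```

```text
force: [-1.6, 0.1, 7.4]
gripper_width: 0.024
finger_force: 7.5
finger_force: 7.0
top row 0 width@150 61 @220 57 F 7.0 z 0.0521 f [-0.8  0.6 -0.2]
top row 0 width@150 61 @220 57 F 4.9 z 0.0504 f [-0.3 -0.2 -0.3]
top row 0 width@150 57 @220 55 F 3.2 z 0.0506 f [-0.6 -0.1 -1.1]
```

```bash
M="python3 -c 'from h import *;monc()'"
python3 -m inch '[0,0,-0.008,0,0.72,0.002,0,-0.016,0,0.72,0.004,0,-0.024,0,0.72,0.007,0,-0.032,0,0.72,0.01,0,-0.04,0,0.72,0.015,0,-0.048,0,0.72,0.02,0,-0.056,0,0.72,0.026,0,-0.064,0,0.72,0.032,0,-0.072,0,0.72,0.038,0,-0.08,0,0.72]'|tail -1; eval $M; python3 -m inch '[0.005,0,-0.008,0,0.72,0.01,0,-0.016,0,0.72,0.015,0,-0.024,0,0.72,0.02,0,-0.032,0,0.72,0.025,0,-0.04,0,0.72,0.025,0,-0.05,0,0.73,0.025,0,-0.07,0,0.73,0.025,0,-0.1,0,0.73,0.025,0,-0.1,0,0.73]'|tail -1;eval $M
python3 - <<'E'
from h import *
v=monc(); print(ang(318,v,.140)); im,p=snap('scene','s16')
m=cv2.inRange(cv2.cvtColor(im,cv2.COLOR_RGB2HSV),np.array((5,100,40)),np.array((22,255,255)))
q=proj(p,env.state()['tool_pos']); x,y=int(q[0]),int(q[1]); print(q)
n,l,st,c=cv2.connectedComponentsWithStats(m[y-50:y+100,x-60:x+80])
for k in range(1,n):
    if st[k,4]>60:
        yy,xx=np.where(l==k); i=yy.argmax(); print(st[k].tolist(),'lowest',plane(p,xx[i]+x-60,yy.max()+y-50))
E
```

```text
finger_force: 3.3
top row 46 width@150 45 @220 51 F 3.3 z 0.1328 f [1.3 0.4 0.2]
finger_force: 20.0
top row 0 width@150 43 @220 49 F 20.0 z 0.2335 f [ 0.2 -0.4 -1.4]
top row 0 width@150 43 @220 49 F 19.9 z 0.2317 f [ 0.4  0.6 -1.7]
(np.float64(7.419175488296024e-05), np.float64(31.5))
[269.0329977  174.78859766]
[79, 31, 42, 20, 92] lowest [0.0556 0.0233]
[51, 49, 9, 14, 81] lowest [-0.0086  0.0327]
[64, 55, 66, 39, 1140] lowest [0.1078 0.2067]
```

Run:
```python
from h import *
a,p=snap('wrist','w17'); hsv=cv2.cvtColor(a,cv2.COLOR_RGB2HSV)
for r in range(0,300,10): 
    row=a[r].max(1); h=cv2.inRange(hsv[r:r+1],np.array((5,100,40)),np.array((22,255,255)))[0,220:420]; i=np.where(h)[0]+220
    print(r,hsv[r,318].tolist(),(i.min(),i.max()) if len(i) else '',end=' | ')
```

```text
0 [0, 2, 115] (np.int64(234), np.int64(292)) | 10 [30, 2, 117] (np.int64(237), np.int64(294)) | 20 [30, 6, 123] (np.int64(240), np.int64(296)) | 30 [8, 9, 119] (np.int64(242), np.int64(299)) | 40 [10, 6, 121] (np.int64(244), np.int64(301)) | 50 [40, 6, 118] (np.int64(247), np.int64(303)) | 60 [12, 149, 151] (np.int64(250), np.int64(335)) | 70 [11, 138, 87] (np.int64(259), np.int64(336)) | 80 [11, 138, 87] (np.int64(300), np.int64(336)) | 90 [10, 133, 88] (np.int64(299), np.int64(337)) | 100 [10, 132, 89] (np.int64(299), np.int64(337)) | 110 [10, 126, 89] (np.int64(298), np.int64(338)) | 120 [11, 136, 88] (np.int64(298), np.int64(338)) | 130 [11, 136, 90] (np.int64(297), np.int64(339)) | 140 [10, 136, 88] (np.int64(297), np.int64(339)) | 150 [10, 133, 90] (np.int64(297), np.int64(339)) | 160 [10, 136, 92] (np.int64(296), np.int64(340)) | 170 [11, 141, 92] (np.int64(296), np.int64(340)) | 180 [11, 137, 91] (np.int64(295), np.int64(341)) | 190 [10, 139, 90] (np.int64(295), np.int64(341)) | 200 [11, 140, 93] (np.int64(295), np.int64(341)) | 210 [10, 129, 93] (np.int64(294), np.int64(342)) | 220 [11, 144, 90] (np.int64(294), np.int64(342)) | 230 [10, 143, 93] (np.int64(293), np.int64(343)) | 240 [10, 138, 94] (np.int64(293), np.int64(343)) | 250 [10, 144, 85] (np.int64(292), np.int64(344)) | 260 [10, 144, 87] (np.int64(292), np.int64(345)) | 270 [11, 141, 87] (np.int64(291), np.int64(345)) | 280 [11, 157, 83] (np.int64(291), np.int64(345)) | 290 [12, 151, 155] (np.int64(291), np.int64(345)) |
```

```bash
python3 -c "
from h import *
print(ang(318,56,.14),ang(318,62,.14)); go(.6,-.069,.27,0)"
```

```text
(np.float64(5.410419690752498e-05), np.float64(47.5)) (np.float64(7.90844669614279e-05), np.float64(49.25))
shift [ 0.0524  0.135  -0.0403] twist 1.3662035575648097 q6 -0.17 tcp [ 0.4571 -0.0928  0.2299] t 25.3
```

```bash
cat >> h.py <<'E'
def mr():
    a=cams.get_image('wrist'); h=cv2.inRange(cv2.cvtColor(a,cv2.COLOR_RGB2HSV),np.array((5,100,40)),np.array((22,255,255)))[:,305:332]; v=np.where(h.mean(1)>200)[0]
    v=v[v<280]; 
    r=v.max()
    while r-1 in v: r-=1
    s=env.state(); print('end row',r,'ang',[round(float(x),3) for x in ang(318,r,.14)],'F',round(s['finger_force'],1),'z',round(s['tool_pos'][2],3))
E
M="python3 -c 'from h import *;mr()'"
python3 -m inch '[0,0,0.03,0,0.73,0,0,0.06,0,0.725,0,0,0.06,0,0.72,0,0,0.06,0,0.72]'|tail -1; eval $M; python3 -m inch '[0,0,0,0,0.7198,0,0,0,0,0.7198]'|tail -1; eval $M; python3 -m inch '[0,0,0,0,0.7196,0,0,0,0,0.7196]'|tail -1; eval $M
```

```text
finger_force: 3.4
end row 58 ang [0.0, 48.0] F 3.4 z 0.171
finger_force: 2.7
end row 58 ang [0.0, 48.0] F 2.7 z 0.172
finger_force: 2.1
end row 105 ang [0.0, 63.0] F 2.1 z 0.171
```

```bash
M="python3 -c 'from h import *;mr()'"
python3 -m inch '[0,0,0,0,0.7195,0,0,0,0,0.7195]'|tail -1; eval $M; python3 -m inch '[0,0,0,0,0.7194,0,0,0,0,0.7194]'|tail -1; eval $M;  python3 -m inch '[0,0,0,0,0.725,0,0,-0.05,0,0.73,0,0,-0.1,0,0.73]'|tail -1; eval $M
```

```text
finger_force: 1.7
end row 156 ang [0.0, 80.25] F 1.7 z 0.171
finger_force: 1.4
end row 156 ang [0.0, 80.25] F 1.4 z 0.171
finger_force: 20.5
end row 156 ang [0.0, 80.25] F 20.6 z 0.281
```

```bash
python3 -c "
from h import *
go(.6215,-.069,.28,0)"
```

```text
shift [0.0572 0.1523 0.0028] twist 1.3664497142215142 q6 -0.17 tcp [ 0.4608 -0.0941  0.2812] t 27.1
```

```bash
python3 -m inch '[0.057,0.152,0,1.3665,0.73,0.057,0.152,0,1.3665,0.73,0.057,0.152,0,1.3665,0.73,0.057,0.152,0,1.3665,0.73,0.057,0.152,0,1.3665,0.73,0.057,0.152,0,1.3665,0.73,0.057,0.152,0,1.3665,0.73,0.057,0.152,0,1.3665,0.73,0.057,0.152,0,1.3665,0.73,0.057,0.152,0,1.3665,0.73,0.057,0.152,0,1.3665,0.73]'|head -2
python3 - <<'E'
from h import *
mr(); go(.6215,-.069,.225,0)
a,p=snap('wrist','w20'); hsv=cv2.cvtColor(a,cv2.COLOR_RGB2HSV); print(hsv[100:190:4,318].tolist())
E
```

```text
time_s: 28.2
tool_pos: [0.6181, -0.0681, 0.2706]
end row 237 ang [0.0, 109.0] F 20.6 z 0.271
shift [0.0034 0.001  0.0456] twist 0.003179409472481607 q6 1.33 tcp [ 0.6181 -0.068   0.2706] t 28.25
[[30, 6, 170], [50, 4, 171], [38, 6, 173], [40, 5, 168], [38, 6, 171], [48, 7, 172], [60, 4, 190], [19, 22, 92], [18, 22, 197], [19, 18, 113], [18, 21, 120], [18, 21, 122], [20, 19, 121], [18, 21, 123], [12, 109, 84], [12, 53, 62], [10, 64, 60], [9, 60, 60], [11, 59, 61], [11, 61, 59], [11, 61, 59], [12, 65, 59], [11, 69, 59]]
```

```bash
python3 -m inch '[0.003,0.001,0,0,0.73,0.003,0.001,0.02,0,0.73,0.003,0.001,0.035,0,0.73,0.003,0.001,0.05,0,0.73,0.003,0.001,0.05,0,0.73]'|sed -n 2,4p; python3 -m inch '[0,0,0.015,0,0.73,0,0,0.03,0,0.73,0,0,0.038,0,0.73,0,0,0.038,0,0.73]'|sed -n 2,4p; python3 -m inch '[0,0,0,0,0.72,0.008,0,0,0,0.72,0.016,0,0,0,0.72,0.024,0,0,0,0.72,0.028,0,0,0,0.72,0.031,0,0,0,0.72,0.031,0,0,0,0.72]'
python3 - <<'E'
from h import *
a,p=snap('wrist','w21'); hsv=cv2.cvtColor(a,cv2.COLOR_RGB2HSV); print(hsv[180:260:3,318].tolist()); go(.652,-.069,.151,0)
E
```

```text
tool_pos: [0.6194, -0.0687, 0.2172]
tcp_rot: [-3.14, -0.0, 0.009]
force: [-0.1, -0.1, -1.0]
tool_pos: [0.621, -0.069, 0.1814]
tcp_rot: [-3.141, 0.0, 0.001]
force: [3.0, -0.2, -1.6]
time_s: 29.9
tool_pos: [0.6524, -0.0691, 0.1826]
tcp_rot: [-3.142, 0.0, 0.0]
force: [-0.5, -1.0, -0.6]
gripper_width: 0.0238
finger_force: 3.5
[[21, 18, 99], [23, 21, 97], [21, 19, 96], [15, 22, 94], [19, 21, 204], [19, 22, 199], [14, 72, 39], [11, 49, 57], [11, 62, 58], [10, 68, 56], [9, 59, 56], [10, 67, 57], [8, 70, 55], [12, 72, 53], [13, 77, 53], [11, 76, 54], [9, 65, 51], [6, 76, 54], [9, 77, 53], [13, 88, 52], [12, 87, 50], [13, 90, 51], [11, 90, 48], [11, 97, 50], [11, 88, 49], [10, 94, 49], [11, 99, 44]]
shift [-0.0002 -0.      0.0316] twist -0.00015903527809260583 q6 1.35 tcp [ 0.6522 -0.0691  0.1826] t 29.95
```

```bash
python3 -m inch '[0,0,0.01,0,0.72,0,0,0.02,0,0.72,0,0,0.027,0,0.72,0,0,0.032,0,0.72,0,0,0.032,0,0.72]'; python3 -m inch '[0,0,0,0,0.71,0,0,0,0,0.7,0,0,0,0,0.65,0,0,0,0,0.5,0,0,0,0,0.5]'|sed -n 4,6p;  python3 -m inch '[0,0,-0.04,0,0.5,0,0,-0.08,0,0.5,0,0,-0.12,0,0.5,-0.05,0,-0.12,0,0.5,-0.1,0,-0.12,0,0.5,-0.15,0,-0.12,0,0.5,-0.2,0,-0.12,0,0.5,-0.2,0,-0.12,0,0.5]'|head -2
python3 - <<'E'
from h import *
im,p=snap('scene','s22'); im2,p2=snap('top','top22')
for a,q,(x0,y0,x1,y1) in((im,p,(310,205,355,262)),(im2,p2,(352,125,385,162))):
    m=cv2.inRange(cv2.cvtColor(a,cv2.COLOR_RGB2HSV),np.array((4,90,30)),np.array((22,255,255)))[y0:y1,x0:x1]
    for i,r in enumerate(m):
        if r.any() and i%2==0: print(y0+i, x0+np.where(r)[0].min(), x0+np.where(r)[0].max(),end='; ')
    print()
    for t in (-.012,.012): print([np.round(proj(q,(.652+t,-.069+s,z)),1).tolist() for z in (.099,.168) for s in (-.012,.012)])
E
```

```text
time_s: 30.45
tool_pos: [0.6526, -0.0692, 0.151]
tcp_rot: [3.141, -0.0, 0.003]
force: [0.8, 0.0, 2.9]
gripper_width: 0.024
finger_force: 5.3
force: [-0.0, 0.7, 0.2]
gripper_width: 0.0427
finger_force: 0.0
time_s: 31.75
tool_pos: [0.4462, -0.0679, 0.2691]
205 310 327; 207 310 324; 209 310 322; 211 310 319; 213 310 316; 215 310 313; 217 310 311; 225 333 333; 227 330 336; 229 328 339; 231 327 339; 233 327 338; 235 327 339; 237 328 338; 239 328 338; 241 327 338; 243 327 338; 245 327 338; 247 327 339; 249 327 338; 251 327 335; 253 327 333; 255 328 330; 
[[324.9, 247.3], [331.7, 242.2], [325.0, 228.1], [332.1, 222.9]]
[[331.9, 252.6], [338.7, 247.4], [332.2, 233.3], [339.3, 228.1]]
125 352 357; 127 352 356; 129 352 356; 133 357 363; 135 356 364; 137 355 364; 139 354 364; 141 353 364; 143 353 363; 145 353 362; 147 352 361; 149 352 360; 151 352 359; 
[[361.6, 147.9], [353.1, 147.7], [364.1, 142.8], [355.1, 142.6]]
[[361.7, 139.5], [353.2, 139.4], [364.2, 133.9], [355.2, 133.7]]
```

The comb case is vertical in slot 2, with edges matching the prediction. Now the cases, starting with the one at (0.443, 0.088), gripped 20 mm from its −y end.

Run:
```python
from h import *
p=np.load('pics/top22.npy',allow_pickle=True)[0]; a=cv2.cvtColor(cv2.imread('pics/top22_raw.png'),cv2.COLOR_BGR2RGB)
print('cases',rects(a,p,(0,90,30),(15,255,125),.044,(180,170,345,245)))
go(.443,.043,.15,90.9)
```

```text
cases [(0.4198, 0.3247, 0.131, 0.049, np.float32(87.0)), (0.4446, 0.0881, 0.128, 0.046, np.float32(90.9)), (0.4292, -0.031, 0.137, 0.033, np.float32(163.4)), (0.5243, 0.3185, 0.13, 0.05, np.float32(84.8))]
shift [-0.0089 -0.1121  0.1213] twist 1.5542508803152886 q6 1.25 tcp [ 0.4515 -0.0691  0.2714] t 31.85
```

```bash
python3 -m inch '[-0.008,-0.112,0.1,-1.587,0,-0.008,-0.112,0.1,-1.587,0,-0.008,-0.112,0.1,-1.587,0,-0.008,-0.112,0.1,-1.587,0,-0.008,-0.112,0.1,-1.587,0,-0.008,-0.112,0.1,-1.587,0,-0.008,-0.112,0.1,-1.587,0,-0.008,-0.112,0.1,-1.587,0,-0.008,-0.112,0.1,-1.587,0,-0.008,-0.112,0.1,-1.587,0,-0.008,-0.112,0.1,-1.587,0,-0.008,-0.112,0.1,-1.587,0]'|head -2
python3 - <<'E'
from h import *
a,p=snap('wrist','w23'); r=rects(a,p,(0,70,25),(18,255,160),.044,(200,0,440,300),800); print(r)
for c in r:
    if .1<c[2]<.16:
        th=np.radians(c[4]); g=np.array(c[:2])-.045*np.array([np.cos(th),np.sin(th)]); print(g); go(g[0],g[1],.0255,c[4])
E
```

```text
time_s: 33.05
tool_pos: [0.4457, 0.0431, 0.1711]
[(0.4433, 0.0894, 0.127, 0.049, np.float32(90.9))]
[0.44400683 0.04440555]
shift [ 0.0014 -0.0015  0.1455] twist -0.001513485766146038 q6 -0.09 tcp [0.4455 0.0431 0.171 ] t 33.1
```

```bash
python3 -m inch '[0.001,-0.002,0.05,0,0,0.001,-0.002,0.1,0,0,0.001,-0.002,0.13,0,0,0.001,-0.002,0.145,0,0,0.001,-0.002,0.145,0,0,0.001,-0.002,0.145,0,0.42,0.001,-0.002,0.145,0,0.42,0.001,-0.002,0.145,0,0.42,0.001,-0.002,0.145,0,0.42,0.001,-0.002,0.145,0,0.42]' 20; python3 -m inch '[0,0,0,0,0.425,0,0,0,0,0.425]'|tail -2
```

```text
time_s: 34.1
tool_pos: [0.4439, 0.0438, 0.0274]
tcp_rot: [2.202, 2.237, 0.004]
force: [1.0, 0.4, 6.5]
gripper_width: 0.0499
finger_force: 18.7
gripper_width: 0.0502
finger_force: 19.6
```

```bash
cat >> h.py <<'E'
def mk(L=.110):
    a=cams.get_image('wrist'); hsv=cv2.cvtColor(a,cv2.COLOR_RGB2HSV); h=cv2.inRange(hsv,np.array((0,80,15)),np.array((18,255,160)))[:,300:336]; v=np.where(h.mean(1)>170)[0]; v=v[v<270]
    r=v.max()
    while r-1 in v: r-=1
    s=env.state(); print('end row',r,'ang',[round(float(x),3) for x in ang(318,r,L,off=.022)],'F',round(s['finger_force'],1),'z',round(s['tool_pos'][2],3),'f',np.round(s['force'],1),'wt',np.round(s['wrist_torque'],2))
E
M="python3 -c 'from h import *;mk()'"
eval $M; python3 -m inch '[0,0,-0.005,0,0.416,0,0,-0.01,0,0.416,0,0,-0.015,0,0.416,0,0,-0.02,0,0.416,0,0,-0.025,0,0.416,0,0,-0.025,0,0.416]'|tail -1; eval $M;python3 -m inch '[0,0,0,0,0.415,0,0,0,0,0.415]'|tail -1; eval $M
```

```text
end row 0 ang [0.0, 19.5] F 19.6 z 0.027 f [-0.  -0.2  6. ] wt [-0.01  0.11 -0.15]
finger_force: 8.7
end row 0 ang [0.0, 19.5] F 8.8 z 0.051 f [-0.2 -0.9  1.6] wt [-0.09  0.12  0.11]
finger_force: 3.0
end row 0 ang [0.0, 19.5] F 3.0 z 0.051 f [ 0.  -4.1  1.7] wt [-0.4  -0.01  0.  ]
```

```bash
M="python3 -c 'from h import *;mk()'"
python3 -m inch '[0,0,0,0,0.4155,0,0,0,0,0.4155,0.001,0,-0.01,0,0.4155,0.003,0,-0.02,0,0.4155,0.005,0,-0.03,0,0.4155,0.005,0,-0.03,0,0.4155]'|tail -1; eval $M;  python3 - <<'E'
from h import *
a,p=snap('wrist','w24'); b,q=snap('scene','s24'); hsv=cv2.cvtColor(a,cv2.COLOR_RGB2HSV); print(hsv[0:300:12,318].tolist())
h=cv2.inRange(hsv,np.array((0,80,15)),np.array((18,255,160)))
print([(r,int(np.where(h[r,200:440])[0].min()+200),int(np.where(h[r,200:440])[0].max()+200)) for r in range(0,300,25) if h[r,200:440].any()])
E
```

```text
finger_force: 4.4
end row 43 ang [0.0, 36.25] F 3.9 z 0.082 f [-0.5 -2.3  2.5] wt [-0.41  0.03  0.05]
[[60, 2, 145], [30, 2, 137], [30, 7, 144], [30, 4, 137], [10, 133, 102], [11, 133, 102], [11, 140, 102], [12, 149, 101], [12, 151, 101], [11, 144, 103], [12, 150, 102], [12, 149, 101], [11, 148, 102], [11, 148, 102], [11, 149, 101], [10, 146, 101], [10, 149, 101], [11, 143, 102], [11, 143, 102], [11, 151, 101], [11, 154, 103], [11, 156, 95], [11, 151, 96], [11, 155, 94], [12, 155, 94]]
[(50, 266, 370), (75, 264, 371), (100, 263, 373), (125, 261, 374), (150, 260, 375), (175, 259, 377), (200, 258, 378), (225, 256, 379), (250, 255, 381), (275, 254, 383)]
```

```bash
M="python3 -c 'from h import *;mk()'"
python3 -m inch '[0.004,0,-0.01,0,0.4155,0.008,0,-0.02,0,0.4155,0.013,0,-0.03,0,0.4155,0.018,0,-0.04,0,0.4155,0.018,0,-0.05,0,0.4155,0.018,0,-0.05,0,0.4155]'|tail -1; eval $M;python3 -m inch '[0,0,-0.02,0,0.4155,0,0,-0.04,0,0.4155,0,0,-0.04,0,0.4155,0,0,-0.04,0,0.4155]'|tail -1; eval $M; eval $M
```

```text
finger_force: 2.6
end row 204 ang [0.0, 100.0] F 2.5 z 0.132 f [-0.4 -0.4 -2.4] wt [-0.    0.02 -0.04]
finger_force: 2.4
end row 167 ang [0.0, 85.0] F 2.4 z 0.17 f [ 0.  -0.1 -3.6] wt [ 0.03  0.   -0.01]
end row 167 ang [0.0, 85.0] F 2.4 z 0.169 f [-0.9 -0.5 -3.6] wt [-0.02  0.04 -0.03]
```

It hangs almost vertical and weighs about 0.37 kg. To be sure which end is heavy, I'll tilt it against the dresser, clamp it firmly and read the torque.

```bash
M="python3 -c 'from h import *;mk()'"
python3 -m inch '[0,0,0.03,0,0.4155,0,0,0.055,0,0.4155,0,0,0.058,0,0.4155,-0.01,0,0.058,0,0.4155,-0.02,0,0.059,0,0.4155,-0.03,0,0.06,0,0.4155,-0.04,0,0.062,0,0.4155,-0.05,0,0.064,0,0.4155,-0.05,0,0.064,0,0.5,-0.05,0,0.064,0,0.5,-0.05,0,0.064,0,0.5]' 60|tail -3; eval $M; python3 -m inch '[0,0,-0.03,0,0.5,0,0,-0.06,0,0.5,0,0,-0.06,0,0.5,0,0,-0.06,0,0.5]'|tail -1; eval $M
python3 - <<'E'
from h import *
W=[]
for i in range(6):
    s=env.state();W.append(np.r_[s['wrist_torque'],s['force']]); cams.get_image('wrist')
print(np.mean(W,0).round(3),np.std(W,0).round(3)); go(0,0)
E
```

```text
force: [-0.1, -2.5, 1.3]
gripper_width: 0.0493
finger_force: 61.8
end row 108 ang [0.0, 61.5] F 61.9 z 0.107 f [ 0.4 -2.   0.5] wt [-0.52 -0.01  0.02]
finger_force: 64.6
end row 107 ang [0.0, 61.0] F 64.6 z 0.165 f [ 0.5 -0.4 -2.6] wt [-0.13  0.06 -0.02]
[-1.250e-01 -1.000e-03  4.000e-03 -1.100e-01  4.500e-02 -3.262e+00] [0.019 0.029 0.027 0.394 0.296 0.521]
shift [-0.01   -0.4421  0.0009] twist None q6 -0.16 tcp [0.4419 0.0171 0.1657] t 39.05
```

Torque −0.125 N·m at 61° puts the centre of mass 75 mm from the grip. So the light end is held and the heavy end hangs down. On to the tray.

```bash
M="python3 -c 'from h import *;mk()'"
python3 -m inch '[0,0,-0.01,0,0.425,0,0,-0.02,0,0.416,0,0,-0.02,0,0.4155,0,0,-0.02,0,0.4155,0,0,-0.02,0,0.4155,0,0,-0.02,0,0.4155,0,0,-0.02,0,0.43,0,0,-0.03,0,0.43]' 20|tail -1; eval $M; python3 -c "
from h import *
go(.62,.01,.2,90)"
```

```text
finger_force: 25.3
end row 154 ang [0.0, 79.75] F 25.4 z 0.198 f [ 2.   0.2 -1.9] wt [-0.02 -0.12  0.05]
shift [-0.0098  0.177  -0.0016] twist 0.01606011359526695 q6 -0.16 tcp [0.4429 0.0169 0.1983] t 39.9
```

```bash
python3 -m inch '[-0.017,0.05,0,0.016,0.43,-0.017,0.1,0,0.016,0.43,-0.017,0.15,0,0.016,0.43,-0.017,0.177,0,0.016,0.43,-0.017,0.177,0,0.016,0.43,-0.017,0.177,0.03,0.016,0.43,-0.017,0.177,0.06,0.016,0.43,-0.017,0.177,0.072,0.016,0.43,-0.017,0.177,0.072,0.016,0.43]'; python3 -c "
from h import *
mk();go(.62,.01,.118,90)"
```

```text
time_s: 40.8
tool_pos: [0.6176, 0.003, 0.1226]
tcp_rot: [-2.219, -2.219, 0.005]
force: [-0.8, -0.0, -2.8]
gripper_width: 0.05
finger_force: 25.4
end row 155 ang [0.0, 80.25] F 25.4 z 0.125 f [ 0.6  0.3 -2.4] wt [-0.06 -0.03 -0.01]
shift [0.0071 0.0009 0.0066] twist 2.099651642971313e-05 q6 -0.12 tcp [0.6191 0.0029 0.1246] t 40.85
```

```bash
python3 -m inch '[0,0,0.003,0,0.417,0,0,0.005,0,0.4155,0,0,0.007,0,0.4155,0,0,0.009,0,0.4155,0,0,0.009,0,0.4155]'; python3 -c "
from h import *
mk()"; python3 -m inch '[0,0,0.009,0,0.41,0,0,0.009,0,0.405,0,0,0.009,0,0.38,0,0,0.009,0,0.3,0,0,0.009,0,0.2,0,0,0.009,0,0.2,0,0,0.009,0,0.2]'
python3 - <<'E'
from h import *
mk(); a,p=snap('scene','s26'); h=cv2.inRange(cv2.cvtColor(a,cv2.COLOR_RGB2HSV),np.array((0,80,15)),np.array((18,255,160)))
for z in (.004,.134): print([np.round(proj(p,(.62+s,.02+t,z)),0).tolist() for s in (-.025,.025) for t in (-.022,.022)])
x0,y0=300,120
for r in range(150,262,6):
    i=np.where(h[r,320:400])[0]; print(r,(i.min()+320,i.max()+320) if len(i) else '',end=' ')
E
```

```text
time_s: 41.35
tool_pos: [0.6211, 0.0027, 0.118]
tcp_rot: [2.22, 2.22, 0.003]
force: [-1.0, 0.8, 4.0]
gripper_width: 0.0503
finger_force: 7.8
end row 155 ang [0.0, 80.25] F 7.8 z 0.118 f [-0.3 -0.1  5.2] wt [0.02 0.29 0.02]
time_s: 42.1
tool_pos: [0.6198, 0.0028, 0.1067]
tcp_rot: [-2.221, -2.221, 0.0]
force: [-1.3, 0.0, -0.7]
gripper_width: 0.0683
finger_force: 0.0
end row 246 ang [0.0, 116.75] F 0.0 z 0.107 f [ 0.1 -0.3 -0.1] wt [-0.03  0.02 -0.03]
[[334.0, 246.0], [345.0, 238.0], [347.0, 256.0], [358.0, 247.0]]
[[334.0, 212.0], [346.0, 204.0], [349.0, 222.0], [361.0, 213.0]]
150 (np.int64(328), np.int64(385)) 156 (np.int64(330), np.int64(384)) 162 (np.int64(330), np.int64(399)) 168 (np.int64(328), np.int64(399)) 174 (np.int64(328), np.int64(399)) 180 (np.int64(337), np.int64(399)) 186 (np.int64(372), np.int64(391)) 192 (np.int64(380), np.int64(382)) 198  204  210  216 (np.int64(336), np.int64(350)) 222 (np.int64(338), np.int64(354)) 228 (np.int64(329), np.int64(349)) 234 (np.int64(327), np.int64(349)) 240 (np.int64(327), np.int64(358)) 246 (np.int64(327), np.int64(357)) 252 (np.int64(327), np.int64(351)) 258 (np.int64(372), np.int64(376))
```

```bash
python3 -m inch '[0,0,-0.05,0,0.2,0,0,-0.1,0,0.1,0,-0.05,-0.12,0,0,0,-0.1,-0.12,0,0,0.05,-0.15,-0.12,0,0,0.1,-0.2,-0.12,0,0,0.1,-0.2,-0.12,0,0]'|head -2
python3 - <<'E'
from h import *
a,p=snap('top','top27'); print(rects(a,p,(0,90,30),(15,255,125),.134,(300,110,348,180),60)); print('lying',rects(a,p,(0,90,30),(15,255,125),.044,(180,170,335,245)))
a,p=snap('scene','s27'); h=cv2.inRange(cv2.cvtColor(a,cv2.COLOR_RGB2HSV),np.array((0,80,15)),np.array((18,255,160)))
for r in range(200,262,5):
    i=np.where(h[r,320:370])[0]; print(r,(i.min()+320,i.max()+320) if len(i) else '',end=' ')
go(.4198+.0,.2797,.17,87)
E
```

```text
time_s: 42.9
tool_pos: [0.418, 0.1036, 0.2269]
[(0.617, 0.0223, 0.05, 0.038, np.float32(1.0)), (0.7028, -0.0203, 0.033, 0.031, np.float32(90.8))]
lying [(0.4504, 0.2146, 0.35, 0.178, np.float32(84.8))]
200  205  210 (np.int64(341), np.int64(356)) 215 (np.int64(338), np.int64(360)) 220 (np.int64(338), np.int64(359)) 225 (np.int64(333), np.int64(359)) 230 (np.int64(328), np.int64(358)) 235 (np.int64(327), np.int64(355)) 240 (np.int64(327), np.int64(358)) 245 (np.int64(327), np.int64(357)) 250 (np.int64(327), np.int64(353)) 255 (np.int64(328), np.int64(331)) 260 (np.int64(358), np.int64(359)) shift [0.1741 0.004  0.0568] twist 0.05605479476613371 q6 0.06 tcp [0.4165 0.1055 0.2266] t 43.0
```

The first case stands at (0.617, 0.022). Next is the case at (0.524, 0.319). I'll check it from close, grip its −y end firmly and read the torque.

```bash
python3 -c "
from h import *
go(.520,.2735,.17,84.8)"
```

```text
shift [0.1675 0.1041 0.0567] twist 0.094452038310009 q6 0.06 tcp [0.4165 0.1055 0.2266] t 43.0
```

```bash
python3 -m inch '[0.1675,0.104,0.055,0.0945,0,0.1675,0.104,0.055,0.0945,0,0.1675,0.104,0.055,0.0945,0,0.1675,0.104,0.055,0.0945,0,0.1675,0.104,0.055,0.0945,0,0.1675,0.104,0.055,0.0945,0,0.1675,0.104,0.055,0.0945,0]'|head -2
python3 - <<'E'
from h import *
a,p=snap('wrist','w28'); r=rects(a,p,(0,70,25),(18,255,160),.044,(200,0,440,300),800); print(r)
for c in r:
    if .1<c[2]<.16:
        th=np.radians(c[4]); g=np.array(c[:2])-.045*np.array([np.cos(th),np.sin(th)]); print(g); go(g[0],g[1],.0265,c[4])
E
```

```text
time_s: 43.7
tool_pos: [0.5239, 0.2695, 0.172]
[(0.4507, 0.3252, 0.127, 0.026, np.float32(79.4)), (0.525, 0.3218, 0.128, 0.049, np.float32(84.8))]
[0.44242219 0.28096791]
shift [ 0.0038 -0.0824  0.146 ] twist 0.08976139849046527 q6 0.44 tcp [0.524  0.2693 0.1726] t 43.75
[0.52092154 0.2769852 ]
shift [ 0.0073 -0.0039  0.1461] twist -0.004486407748839418 q6 0.44 tcp [0.524  0.2693 0.1726] t 43.75
```

```bash
python3 -m inch '[0.006,-0.004,0.05,-0.004,0,0.006,-0.004,0.1,-0.004,0,0.006,-0.004,0.13,-0.004,0,0.006,-0.004,0.146,-0.004,0,0.006,-0.004,0.146,-0.004,0,0.006,-0.004,0.146,-0.004,0.42,0.006,-0.004,0.146,-0.004,0.42,0.006,-0.004,0.146,-0.004,0.42,0.006,-0.004,0.146,-0.004,0.5,0.006,-0.004,0.146,-0.004,0.5,0.006,-0.004,0.146,-0.004,0.5]' 60; python3 -m inch '[0,0,-0.01,0,0.5,0,0,-0.02,0,0.5,0,0,-0.03,0,0.5,0,0,-0.04,0,0.5,0,0,-0.04,0,0.5,0,0,-0.04,0,0.5]'|tail -1
cat >> h.py <<'E'
def tq(n=6):
    W=[]
    for i in range(n):
        s=env.state();W.append(np.r_[s['wrist_torque'],s['force']]); cams.get_image('wrist')
    print('tq/force',np.mean(W,0).round(3),'tcp',s['tool_pos'].round(4),'t',s['time_s']); mk()
E
python3 -c "
from h import *
tq()"
```

```text
time_s: 44.85
tool_pos: [0.5222, 0.2772, 0.0286]
tcp_rot: [2.318, 2.118, 0.006]
force: [-0.8, -1.5, 7.8]
gripper_width: 0.0494
finger_force: 63.3
finger_force: 63.1
tq/force [-6.000e-02  6.000e-03  4.000e-03 -1.530e-01 -5.000e-03 -4.317e+00] tcp [0.5199 0.2764 0.0651] t 45.7
end row 0 ang [0.0, 19.75] F 63.1 z 0.065 f [-0.6 -0.2 -3.4] wt [-0.05 -0.03  0.07]
```

The torque arm is about 14 mm, so the −y end, the one I hold, is the heavy end. I'll set it down and regrip at the +y end, so it will swing toward −y.

```bash
python3 -m inch '[0,0,0.02,0,0.5,0,0,0.036,0,0.5,0,0,0.038,0,0.5,0,0,0.038,0,0.3,0,0,0.038,0,0,0,0,0.038,0,0,0,0,0,0,0,0,0,-0.04,0,0,0,0,-0.04,0,0,0,0,-0.04,0,0]'|tail -3
python3 - <<'E'
from h import *
a,p=snap('wrist','w29'); print(rects(a,p,(0,70,25),(18,255,160),.044,(200,0,440,300),800)); go(.5285,.366,.106,84.8)
E
```

```text
force: [-0.4, 0.4, -0.8]
gripper_width: 0.0851
finger_force: 0.0
[(0.458, 0.3068, 0.077, 0.008, np.float32(79.3)), (0.5236, 0.3216, 0.127, 0.049, np.float32(84.8))]
shift [ 0.0898  0.0001 -0.0003] twist 0.00027256081968992155 q6 0.45 tcp [0.5203 0.2766 0.1057] t 46.85
```

```bash
python3 -m inch '[0.045,0,0,0,0,0.089,0,0,0,0,0.089,0,0,0,0,0.089,0,0.04,0,0,0.089,0,0.079,0,0,0.089,0,0.079,0,0,0.089,0,0.079,0,0.42,0.089,0,0.079,0,0.42,0.089,0,0.079,0,0.42,0.089,0,0.079,0,0.42,0.089,0,0.079,0,0.416,0.089,0,0.079,0,0.416]' 20; python3 -m inch '[0,0,-0.005,0,0.416,0,0,-0.01,0,0.416,0,0,-0.015,0,0.416,0,0,-0.02,0,0.416,0,0,-0.025,0,0.416,0,0,-0.025,0,0.4155,-0.001,0,-0.035,0,0.4155,-0.003,0,-0.045,0,0.4155,-0.005,0,-0.055,0,0.4155,-0.005,0,-0.055,0,0.4155]'; python3 -c "
from h import *
tq(3)"
```

```text
time_s: 48.05
tool_pos: [0.53, 0.366, 0.0295]
tcp_rot: [2.319, 2.118, 0.006]
force: [-1.8, -0.4, 6.2]
gripper_width: 0.0499
finger_force: 15.5
time_s: 49.05
tool_pos: [0.5292, 0.3608, 0.0844]
tcp_rot: [2.32, 2.118, 0.006]
force: [0.1, 2.3, 1.6]
gripper_width: 0.0499
finger_force: 5.9
tq/force [ 0.313  0.038  0.009 -0.031  2.373  2.566] tcp [0.5291 0.3614 0.0837] t 49.15
end row 256 ang [0.002, 119.75] F 6.0 z 0.083 f [0.6 4.8 4.3] wt [ 0.55 -0.08 -0.  ]
```

Same behaviour as the first case, mirrored. I'll keep raising, moving toward −x tool.

```bash
python3 -m inch '[-0.004,0,-0.01,0,0.4155,-0.008,0,-0.02,0,0.4155,-0.013,0,-0.03,0,0.4155,-0.018,0,-0.04,0,0.4155,-0.018,0,-0.05,0,0.4155,-0.018,0,-0.07,0,0.4155,-0.018,0,-0.09,0,0.4155,-0.018,0,-0.09,0,0.4155]'
python3 - <<'E'
from h import *
tq(4); a,p=snap('scene','s30'); h=cv2.inRange(cv2.cvtColor(a,cv2.COLOR_RGB2HSV),np.array((0,80,15)),np.array((18,255,160)))
q=proj(p,env.state()['tool_pos']); print(q); x,y=map(int,q)
n,l,st,c=cv2.connectedComponentsWithStats(h[y-40:y+80,x-60:x+60])
for k in range(1,n):
    if st[k,4]>80:
        yy,xx=np.where(l==k); i=yy.argmax(); print(st[k].tolist(),'low',plane(p,xx[i]+x-60,yy[i]+y-40),'L',plane(p,xx.min()+x-60,yy[xx.argmin()]+y-40),'R',plane(p,xx.max()+x-60,yy[xx.argmax()]+y-40))
E
```

```text
time_s: 50.05
tool_pos: [0.5284, 0.3433, 0.176]
tcp_rot: [2.318, 2.117, 0.01]
force: [1.8, 0.7, -3.4]
gripper_width: 0.0499
finger_force: 3.3
tq/force [-0.051 -0.023 -0.009  0.349  0.175 -4.575] tcp [0.5259 0.3421 0.171 ] t 50.2
end row 177 ang [0.0, 89.0] F 3.2 z 0.17 f [ 0.5  1.1 -4. ] wt [ 0.    0.05 -0.05]
[399.25249557 133.37128691]
[93, 0, 27, 13, 175] low [0.2783 0.012 ] L [ 0.1268 -0.0891] R [ 0.2687 -0.0218]
[48, 34, 26, 45, 685] low [0.003  0.1454] L [-0.042   0.0709] R [0.0626 0.0417]
[10, 51, 37, 32, 682] low [-0.1677  0.0696] L [-0.1983 -0.0042] R [-0.0549  0.0347]
[78, 98, 33, 22, 196] low [0.1789 0.4368] L [0.1554 0.4015] R [0.3546 0.4647]
[0, 113, 21, 7, 93] low [-0.2284  0.18  ] L [-0.2284  0.18  ] R [-0.1443  0.2331]
```

```bash
python3 -m inch '[0,0,-0.01,0,0.43,0,0,-0.03,0,0.43,0,0,-0.03,0,0.43]' 20 |tail -1; python3 -c "
from h import *
mk(); go(.62,.158,.2,90)"
```

```text
finger_force: 23.9
end row 177 ang [0.0, 89.0] F 23.8 z 0.204 f [ 0.3 -0.5 -4.6] wt [ 0.06 -0.01 -0.01]
shift [-0.1759  0.1088  0.0038] twist -0.09052001914063579 q6 0.54 tcp [0.5276 0.343  0.2038] t 50.7
```

```bash
python3 -m inch '[-0.045,0.028,0,-0.09,0.43,-0.09,0.056,0,-0.09,0.43,-0.13,0.08,0,-0.09,0.43,-0.176,0.108,0,-0.09,0.43,-0.176,0.108,0,-0.09,0.43,-0.176,0.108,0,-0.09,0.43,-0.176,0.108,0.04,-0.09,0.43,-0.176,0.108,0.07,-0.09,0.43,-0.176,0.108,0.078,-0.09,0.43,-0.176,0.108,0.078,-0.09,0.43]'; python3 -c "
from h import *
mk();go(.62,.158,.118,90)"
```

```text
time_s: 51.7
tool_pos: [0.6188, 0.1584, 0.1267]
tcp_rot: [2.219, 2.221, 0.002]
force: [-3.7, -3.8, 11.6]
gripper_width: 0.0495
finger_force: 32.3
end row 180 ang [0.0, 90.25] F 32.3 z 0.127 f [-3.2 -3.7 10.2] wt [-0.74  0.76 -0.01]
shift [-0.0003  0.0012  0.0087] twist 0.0011715046272857102 q6 0.13 tcp [0.6188 0.1583 0.1267] t 51.75
```

```bash
python3 -m inch '[0,0,-0.004,0,0.43,0,0,-0.004,0,0.417,0,0,-0.004,0,0.4155,0,0,-0.002,0,0.4155,0,0,-0.002,0,0.4155]'|sed -n 2,6p; python3 -m inch '[0,0,-0.002,0,0.41,0,0,-0.002,0,0.405,0,0,-0.002,0,0.38,0,0,-0.002,0,0.3,0,0,-0.002,0,0.2,0,0,-0.002,0,0.2,0,0,-0.002,0,0.2]'|sed -n 4,6p;  python3 -m inch '[0,0,-0.05,0,0.2,0,0,-0.1,0,0.1,0,-0.05,-0.12,0,0,0,-0.1,-0.12,0,0,0.05,-0.15,-0.12,0,0,0.05,-0.2,-0.12,0,0,0.05,-0.2,-0.12,0,0]'|head -2
python3 - <<'E'
from h import *
a,p=snap('top','top31'); print(rects(a,p,(0,90,30),(15,255,125),.134,(250,110,348,180),60)); print('lying',rects(a,p,(0,90,30),(15,255,125),.044,(180,170,335,245)))
a,p=snap('scene','s31'); go(.4175,.2797,.172,87)
E
```

```text
tool_pos: [0.6176, 0.1576, 0.1266]
tcp_rot: [-2.221, -2.221, 0.001]
force: [-4.2, -0.7, 4.9]
gripper_width: 0.0499
finger_force: 10.4
force: [-0.4, 1.0, -0.2]
gripper_width: 0.0681
finger_force: 0.0
time_s: 53.65
tool_pos: [0.4145, 0.2084, 0.2475]
[(0.6143, 0.0223, 0.055, 0.038, np.float32(1.0)), (0.6078, 0.1547, 0.064, 0.041, np.float32(1.4)), (0.7028, -0.0203, 0.033, 0.031, np.float32(90.7))]
lying [(0.4428, 0.32, 0.235, 0.167, np.float32(92.7))]
shift [0.0714 0.0016 0.0761] twist 0.05432245801191944 q6 0.29 tcp [0.416  0.2082 0.248 ] t 53.75
```

Two cases are standing, at y 0.022 and 0.155. Now the last one at (0.42, 0.325).

```bash
python3 -m inch '[0.07,0.002,0.075,0.054,0,0.07,0.002,0.075,0.054,0,0.07,0.002,0.075,0.054,0,0.07,0.002,0.075,0.054,0]'|head -2
python3 - <<'E'
from h import *
a,p=snap('wrist','w32'); r=rects(a,p,(0,70,25),(18,255,160),.044,(220,0,440,300),800); print(r)
for c in r:
    if .1<c[2]<.16:
        th=np.radians(c[4]); g=np.array(c[:2])-.045*np.array([np.cos(th),np.sin(th)]); print(g); go(g[0],g[1],.0265,c[4])
E
```

```text
time_s: 54.15
tool_pos: [0.4201, 0.2773, 0.1715]
[(0.42, 0.3293, 0.127, 0.049, np.float32(87.0))]
[0.41764488 0.28436167]
shift [ 0.0071 -0.0038  0.1465] twist -0.0018508075330453573 q6 0.48 tcp [0.421  0.2771 0.173 ] t 54.2
```

```bash
python3 -m inch '[0.005,-0.003,0.05,0,0,0.005,-0.003,0.1,0,0,0.005,-0.003,0.13,0,0,0.005,-0.003,0.145,0,0,0.005,-0.003,0.145,0,0,0.005,-0.003,0.145,0,0.42,0.005,-0.003,0.145,0,0.42,0.005,-0.003,0.145,0,0.42,0.005,-0.003,0.145,0,0.5,0.005,-0.003,0.145,0,0.5,0.005,-0.003,0.145,0,0.5]' 60; python3 -m inch '[0,0,-0.01,0,0.5,0,0,-0.02,0,0.5,0,0,-0.03,0,0.5,0,0,-0.04,0,0.5,0,0,-0.04,0,0.5,0,0,-0.04,0,0.5]'|tail -1; python3 -c "
from h import *
tq()"
```

```text
time_s: 55.3
tool_pos: [0.4192, 0.2831, 0.0302]
tcp_rot: [2.279, 2.159, 0.006]
force: [0.2, -1.8, 7.8]
gripper_width: 0.0492
finger_force: 62.4
finger_force: 62.9
tq/force [-0.255  0.008  0.028 -0.122 -0.221 -3.034] tcp [0.4169 0.2823 0.0672] t 56.15
end row 0 ang [0.0, 19.5] F 62.9 z 0.067 f [ 0.  -0.5 -3. ] wt [-0.26  0.02 -0.04]
```

The torque arm is about 80 mm, so the light end is held. I'll swing it down the same way.

```bash
python3 -m inch '[0,0,0.02,0,0.5,0,0,0.03,0,0.43,0,0,0.03,0,0.42,0,0,0.03,0,0.416,0,0,0.03,0,0.416,0,0,0.02,0,0.416,0,0,0.01,0,0.4157,0,0,0,0,0.4155,0.002,0,-0.01,0,0.4155,0.005,0,-0.02,0,0.4155,0.005,0,-0.02,0,0.4155]' 20|tail -2; python3 -c "
from h import *
mk()"; python3 -m inch '[0.004,0,-0.01,0,0.4155,0.008,0,-0.02,0,0.4155,0.013,0,-0.03,0,0.4155,0.018,0,-0.04,0,0.4155,0.018,0,-0.05,0,0.4155,0.018,0,-0.07,0,0.4155,0.018,0,-0.09,0,0.4155,0.018,0,-0.09,0,0.4155]'; python3 -c "
from h import *
tq(4)"
```

```text
gripper_width: 0.0502
finger_force: 6.0
end row 55 ang [0.0, 41.0] F 6.0 z 0.09 f [-0.  -4.6  5.7] wt [-0.57 -0.05 -0.02]
time_s: 58.2
tool_pos: [0.4205, 0.3066, 0.1813]
tcp_rot: [2.28, 2.159, 0.009]
force: [0.8, -0.2, -2.0]
gripper_width: 0.0501
finger_force: 4.2
tq/force [ 0.043 -0.025 -0.007 -0.223 -0.538 -2.843] tcp [0.4181 0.3053 0.1771] t 58.35
end row 188 ang [0.0, 93.5] F 4.2 z 0.176 f [ 0.1 -0.9 -3.4] wt [-0.01 -0.03 -0.03]
```

```bash
python3 -m inch '[0,0,-0.01,0,0.43,0,0,-0.04,0,0.43,0,0,-0.05,0,0.43,0,0,-0.05,0,0.43]' 20 |tail -1; python3 -c "
from h import *
mk(); go(.48,.089,.22,90); go(.617,.089,.22,90)"
```

```text
finger_force: 24.1
end row 188 ang [0.0, 93.5] F 24.1 z 0.228 f [-0.2 -0.3 -3.2] wt [ 0.05 -0.   -0.01]
shift [-0.2131  0.0726  0.0083] twist -0.05450685247574977 q6 0.53 tcp [0.4191 0.3058 0.2284] t 58.9
shift [-0.2057  0.2094  0.0086] twist -0.05450685247574977 q6 0.53 tcp [0.4191 0.3058 0.2284] t 58.9
```

```bash
python3 -m inch '[-0.045,0.015,0,-0.054,0.43,-0.09,0.03,0,-0.054,0.43,-0.13,0.045,0,-0.054,0.43,-0.17,0.06,0,-0.054,0.43,-0.213,0.073,0,-0.054,0.43,-0.213,0.073,0,-0.054,0.43,-0.21,0.12,0,-0.054,0.43,-0.207,0.165,0,-0.054,0.43,-0.206,0.209,0,-0.054,0.43,-0.206,0.209,0,-0.054,0.43,-0.206,0.209,0,-0.054,0.43]'
python3 - <<'E'
from h import *
mk();go(.617,.089,.135,90); a,p=snap('top','top33')
E
```

```text
time_s: 60.0
tool_pos: [0.6152, 0.0888, 0.2246]
tcp_rot: [-2.219, -2.218, 0.006]
force: [-0.8, 0.4, -3.1]
gripper_width: 0.0499
finger_force: 24.7
end row 186 ang [0.0, 92.75] F 24.7 z 0.226 f [-1.   0.4 -4. ] wt [0.05 0.02 0.05]
shift [0.0001 0.0026 0.0906] twist -0.00020641260180252272 q6 0.02 tcp [0.6148 0.0889 0.2256] t 60.05
```

```bash
python3 -m inch '[0,0.002,0.04,0,0.43,0,0.002,0.08,0,0.43,0,0.002,0.092,0,0.43,0,0.002,0.092,0,0.43]'|sed -n 2,4p; python3 -m inch '[0,0,0.003,0,0.43,0,0,0.006,0,0.418,0,0,0.006,0,0.4158,0,0,0.006,0,0.4155]'|sed -n 2,6p
```

```text
tool_pos: [0.6155, 0.0887, 0.1339]
tcp_rot: [-2.219, -2.219, 0.006]
force: [-0.3, -0.2, -3.3]
tool_pos: [0.6187, 0.0884, 0.131]
tcp_rot: [2.221, 2.22, 0.002]
force: [-0.5, 0.2, -3.6]
gripper_width: 0.0499
finger_force: 8.7
```

```bash
python3 -m inch '[0,0,0.003,0,0.4155,0,0,0.005,0,0.4155,0,0,0.005,0,0.4155]'|sed -n 2,6p; python3 -c "
from h import *
mk()"
```

```text
tool_pos: [0.6192, 0.0886, 0.1259]
tcp_rot: [2.221, 2.22, 0.003]
force: [1.8, 1.3, 1.6]
gripper_width: 0.0499
finger_force: 4.2
end row 210 ang [0.0, 102.25] F 4.3 z 0.126 f [1.8 1.4 1.6] wt [ 0.2  -0.46  0.02]
```

```bash
python3 -m inch '[0,0,0,0,0.41,0,0,0,0,0.405,0,0,0,0,0.38,0,0,0,0,0.3,0,0,0,0,0.2,0,0,0,0,0.2,0,0,0,0,0.2]'|sed -n 4,6p;  python3 -m inch '[0,0,-0.05,0,0.2,0,0,-0.1,0,0.1,0,-0.05,-0.12,0,0,0,-0.1,-0.14,0,0,0,-0.15,-0.14,0,0,0,-0.2,-0.14,0,0,-0.1,-0.25,-0.14,0,0,-0.2,-0.25,-0.14,0,0,-0.3,-0.25,-0.14,0,0,-0.3,-0.25,-0.14,0,0,-0.3,-0.25,-0.14,0,0]'|head -2
python3 - <<'E'
from h import *
a,p=snap('top','top34'); print(rects(a,p,(0,90,30),(15,255,125),.134,(250,110,348,180),60)); print('lying',rects(a,p,(0,90,30),(15,255,125),.044,(180,170,335,245)))
a,q=snap('scene','s34'); 
c=cv2.resize(a[120:300,260:460],None,fx=3,fy=3); t=cv2.imread('pics/top34_raw.png')
o=np.zeros((600,800,3),np.uint8); o[:540,:600]=c[:,:,::-1]; o[:250,600:800]=cv2.resize(t[60:310,250:450],None,fx=1,fy=1); cv2.imwrite('pics/c34.png',o)
E
```

```text
force: [0.3, 0.9, 1.1]
gripper_width: 0.0685
finger_force: 0.0
time_s: 63.05
tool_pos: [0.3736, -0.1547, 0.2654]
[(0.617, 0.0223, 0.05, 0.038, np.float32(1.0)), (0.6104, 0.0811, 0.061, 0.041, np.float32(1.1)), (0.6078, 0.1547, 0.064, 0.041, np.float32(1.4)), (0.7042, -0.0203, 0.034, 0.033, np.float32(0.8))]
lying []
```

View pics/c34.png

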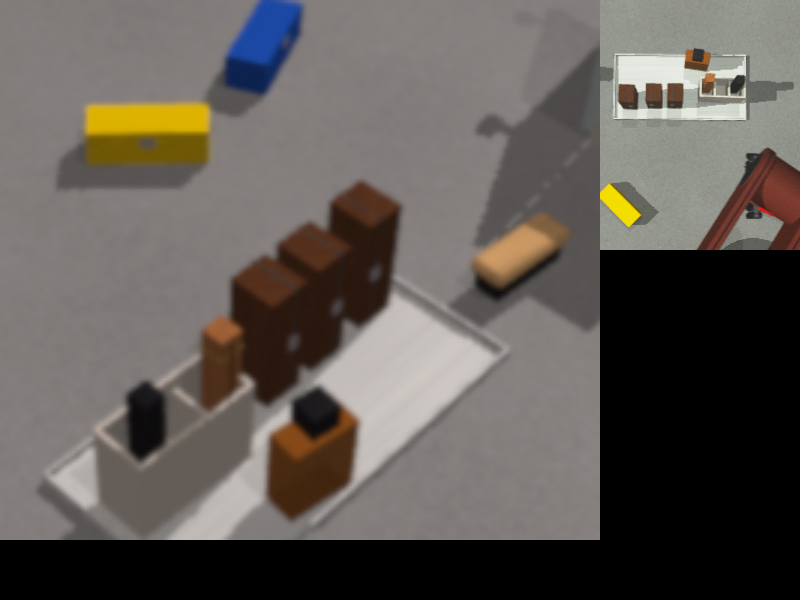

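All three cases stand upright on the tray, at crop positions (268,330), (313,295) and (365,250). The trimmer (146,420) and comb case (222,360) stand in the caddy, and the bottle and brush are where they were. The arm touches nothing, so I'll hand in.

```bash
python3 -c "
from station import env
print(env.job_done())"
```

```text
the job is handed in; nothing more can be done
None
```

The job is handed in: the trimmer and comb case stand in the caddy, all three kit cases stand heavy end down on the tray, no atomizer was seen, and the bottle and brush were left alone.

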